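Hang a lapping ring on the drying stand

ROBOT

A 6-joint arm with a two-finger parallel gripper is mounted at the origin on the work surface. World frame = base frame: x ahead of the robot, y to its left, z up, the work surface at z = 0. Lengths are in m, angles in rad, forces in N, time in s.
With the tool pointing down it reaches from about 0.425 to 0.95 m from the base axis. Payload 3.5 kg.
Tool frame: the origin (TCP) lies at the very end of the fingers, on their centre line; the grasp point (between the pads) lies 19 mm behind it; y points along the fingers, z is the direction in which the jaws open and shut, and the axes are right-handed (so a half turn about y gives the same grasp; the last joint's range is limited). The gripper opens to 85 mm and grips with 20 to 120 N. Pads are 22 mm wide; open, the fingers measure 114 mm over their backs; the gripper's body (76 mm by 85 mm) begins 54 mm behind the grasp point. The pads swing forward as they close: fully open they stand 13 mm farther back than shut.
Start: joints at [1.181, 0.286, 1.577, -0, 1.279, -0.15], TCP at [0.16, 0.656, 0.231] pointing down, gripper open.
Joint ranges: [-2.77, 2.77], [-0.9, 2.22], [0.21, 2.48], [-1.53, 4.67], [0.24, 2.81], [-2.84, 2.84]. Speed limits (rad/s): [2.79, 2.79, 3.14, 3.14, 3.14, 3.14].

INTERFACE

Orientations are given as a unit quaternion [x, y, z, w].
In Python, from plant import ctrl, cams gives the robot as it stands.
- The arm moves only by the tool play_rows, never from a script. Its argument "steps" is a list of rows, each an object of numbers: "claw": the finger opening in cm, from 0 to 8.54; "tx", "ty", "tz": the shift along the tool's x, y, z in cm; "ax", "ay", "az": the turn, a rotation vector about the tool's x, y, z in degrees. A call has 1 to 12 rows; each row is the pose to reach, as a shift and turn from the pose commanded when the call began, along the tool's axes at that moment; what a row does not reach only later rows make up. A row lasts 1/12 s, in which the tool goes at most 41.7 mm and 7.16 degrees, less where a joint would pass 70% of its speed; a pose out of reach is approached as far as the arm can. A call with a gripper value outside its range is refused whole. The fingers move at their own pace and stop on an object; "grip_force" is the grip in N (left out, the last holds). Time passes only in rows, so rows that repeat a pose let the fingers close. It gives the time, the measured TCP pose, the force and the opening at its end, in the units of the state.
- ctrl.get_state(): the state, without advancing time (a new reading comes with each control period).
- cams.read_camera(name): name is "side" or "top"; returns (picture, depth): 400x640x3 uint8, blue, green, red; 400x640 float32, m along the optical axis (not along the pixel's ray), 0 where there is no reading.
- cams.camera_model(name): a dict with "intrinsics" (3x3 intrinsics, pixels), "distortion" ([k1, k2, p1, p2, k3] as OpenCV has them; the pictures are not rectified), "rvec" (rotation vector, rad) and "tvec" (3), from world to camera coordinates, as OpenCV has them. Camera axes: x right, y down, z forward; pixel columns grow to the right and rows downward; lengths in m; the calibration is good to about 2 mm. A picture is of the moment at which its call begins. camera_model takes no time and is no camera call.
- ctrl.sign_off(): hands the job in, once; it reports no verdict.
The state is a dict: "time": time; "qpos": joint angles; "dq": joint speeds; "joint_efforts": joint torques, N m; "eef_pos": TCP position; "tcp_rot": TCP orientation; "contact_force": force on the tool from outside, world axes, zero at the start; "wrist_torque": the same for the moment, N m; "opening": opening from 0.0 (shut) to 1.0 (fully open).
Only numpy, scipy, OpenCV 4.12 (cv2) and the standard library are available. Lean on these libraries where they do the work, as an engineer would, in place of code of your own. Each camera call takes 0.05 s, during which the arm holds its last target.

TASK

Put the large rinsed work ring away on the drying stand: hang it over the upturned end of the bent rod and let go of it so that it hangs there on the rod by itself, then take it again by its rim, lead it along the rod round the bend, and push it gently, without forcing it, onto the stop hub until it sits fully home against the shoulder. Leave it there and leave the other things on the table where they are.

Things in the scene. Friction and masses are not known exactly. Their poses are not given: they have to be found in the camera images.
- ring: large work ring, the larger of two plain aluminium rings on the mat: flat, rigid, outside diameter 120 mm, hole 70 mm (band 25 mm wide), 18 mm thick, about 0.35 kg; lies flat on the mat at the start. Origin at its very centre (middle of the hole, half thickness), z along the ring's axis; both faces serve alike. Hung on the level rod it hangs upright, its centre about 30 mm below the rod's axis
- small_ring: the small work ring, outside diameter 84 mm, hole 50 mm, 14 mm thick, also lying flat on the mat; stays there. Origin at its very centre
- mat: black rubber mat 190 x 340 mm, 4 mm thick, fixed to the table; origin in the middle of its underside, longer side along its y
- stand: drying stand, fixed: grey drip tray 240 mm (x) by 280 mm (y), rim 14 mm, origin in the middle of its underside. Above it one bent steel rod 10 mm thick: an upturned free end, two level runs with their axis 165 mm above the table, then a post into the tray at x 60, y 115 mm (turned down with a 20 mm radius). Nothing is higher than the level rod but the upturned end and the hub
- rod_end (a point): the free upturned end of the rod, its round tip: 43 mm above the rod's level axis and leaning out 15 mm towards the stand's -x from the upturn corner
- rod_upturn (a point): on the rod's axis, the corner (stand x -70, y -80 mm) where the upturned end meets the first level run; that run goes from here 130 mm along the stand's +x to the bend
- rod_bend (a point): the level bend (stand x 60, y -80 mm), where the axes of the two level runs would cross; the rod cuts this corner with a 25 mm radius, turning 90 degrees left, and the second level run goes on along the stand's +y, through the white stop hub, to the post. The hub is clamped at a new place along this run each time (shoulder at stand y 30 to 70 mm), which is not measured: see it or feel for it
- powder_jar: closed clear jar, 60 mm in diameter, 85 mm high; stays where it is
- rock: brown-grey hand specimen of rock, about 90 x 65 x 50 mm; stays where it is
- slide_box: flat wooden slide box 90 x 170 x 33 mm; stays where it is
- wash_bottle: white wash bottle, 72 mm in diameter, 205 mm high with its bent spout; stays where it is
- brush: wooden brush 180 mm long lying on the table; stays where it is
- mouse: black computer mouse, 105 x 62 mm; stays where it is
- catch (a joint): spring catch in the hub's top, m: 0 free, 0.002 or more under a ring resting fully home; resists a push with up to 5 N. The hub is coaxial with the rod; from the bend: nose widening from 24 to 67 mm diameter over 16 mm, spigot 67 mm diameter, 14 mm long (fits the ring's hole), shoulder 80 mm diameter (20 mm of the seated ring's rim stands out beyond it), then a boss with a thumbscrew 33 mm up
Not all that is in view belongs to the job. Leave any red look-alike of the ring alone.

How it is judged:
By the outcome, as a careful person would: the job done as asked, in the order asked, and still so for the second after the job is handed in, with the robot touching nothing.
It also fails if it takes over 61 s, if anything falls off the work surface, if the arm or the gripper's body presses on something with over 40 N, if the wrist force passes 120 N, or if a joint passes its speed limit or range.

## Working session

There is one attempt and no reset: what is moved stays moved. The work goes in short steps, Python scripts to look and compute and a tool call to move; the robot and the scene stay as the last step left them, time stands still between calls to the robot, and variables do not carry over. Pictures are saved under pics/ and viewed, and the job is handed in when it is done.

Besides the shell and the picture viewer there is one more tool, called after ">>>" in YAML: its name, and indented under it one key for each argument. play_rows: Moves the arm, as the interface text tells. Its arguments: {"type":"object","properties":{"steps":{"type":"array","items":{"type":"object","properties":{"claw":{"type":"number"},"tx":{"type":"number"},"ty":{"type":"number"},"tz":{"type":"number"},"ax":{"type":"number"},"ay":{"type":"number"},"az":{"type":"number"}}}},"grip_force":{"type":"number"}},"required":["steps"]}

```bash
ls; mkdir -p pics; cat > h.py <<'E'
import numpy as np,cv2,pickle
from plant import ctrl,cams
from scipy.spatial.transform import Rotation as R
def snap(n,tag):
    im,d=cams.read_camera(n); cv2.imwrite(f'pics/{tag}.png',im); np.savez(f'pics/{tag}.npz',im=im,d=d); return im,d
def load(tag):
    z=np.load(f'pics/{tag}.npz'); return z['im'],z['d']
def model(n):
    m=cams.camera_model(n); return np.array(m['intrinsics'],float),np.array(m['distortion'],float),np.array(m['rvec'],float).ravel(),np.array(m['tvec'],float).ravel()
def cloud(n,d):
    K,D,r,t=model(n); h,w=d.shape
    uv=np.stack(np.meshgrid(np.arange(w),np.arange(h)),-1).reshape(-1,1,2).astype(float)
    p=cv2.undistortPoints(uv,K,D).reshape(-1,2); z=d.reshape(-1,1)
    c=np.hstack([p*z,z]); Rm=R.from_rotvec(r).as_matrix()
    return ((c-t)@Rm).reshape(h,w,3)
def planez(n,u,v,z):
    K,D,r,t=model(n); p=cv2.undistortPoints(np.array([[[u,v]]],float),K,D).ravel()
    Rm=R.from_rotvec(r).as_matrix(); o=-Rm.T@t; q=Rm.T@np.array([p[0],p[1],1]); return o+q*(z-o[2])/q[2]
def proj(n,P):
    K,D,r,t=model(n); return cv2.projectPoints(np.array(P,float).reshape(-1,1,3),r,t,K,D)[0].reshape(-1,2)
E
python3 - <<'E'
from h import *
for n in('top','side'):
    snap(n,n+'0'); K,D,r,t=model(n); print(n,K.diagonal(),D,-R.from_rotvec(r).as_matrix().T@t)
s=ctrl.get_state(); print(s)
E
```

```text
pics
top [458.36502638 458.36502638   1.        ] [0.02955114 0.         0.         0.         0.        ] [ 0.25985146 -0.02604715  1.77900164]
side [369.98891637 369.98891637   1.        ] [0.00947503 0.         0.         0.         0.        ] [ 0.13397783 -0.70498251  1.07030048]
{'time': 0.1, 'qpos': array([ 1.18097981e+00,  2.87101909e-01,  1.57805399e+00,  2.47048002e-05,
        1.27860991e+00, -1.50036249e-01]), 'dq': array([-6.93147068e-04, -6.54393999e-04, -3.69027719e-03,  7.63588628e-04,
       -5.19285044e-04, -6.10526230e-05]), 'joint_efforts': array([ 1.51411245e-03, -4.07298374e+01, -2.93697596e+01, -1.05616175e-04,
        3.44861248e-03, -1.95816381e-05]), 'eef_pos': array([0.16006194, 0.65512513, 0.23005629]), 'tcp_rot': array([ 0.70276857, -0.08478758,  0.0843617 , -0.70129202]), 'contact_force': array([ 0.06161795,  1.13546798, -0.52150529]), 'wrist_torque': array([-0.03823701,  0.05365764,  0.04338231]), 'opening': 0.9997870607039503}
```

View pics/top0.png

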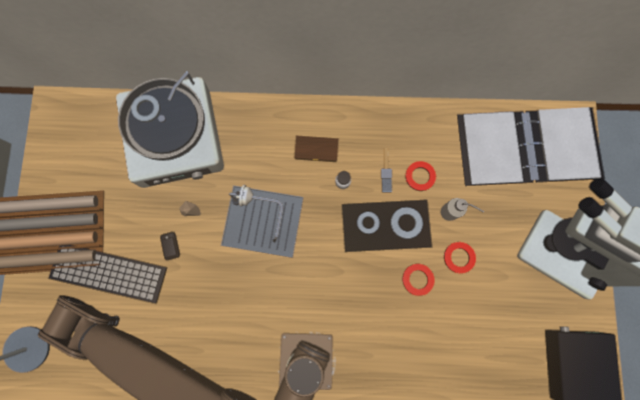

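View pics/side0.png

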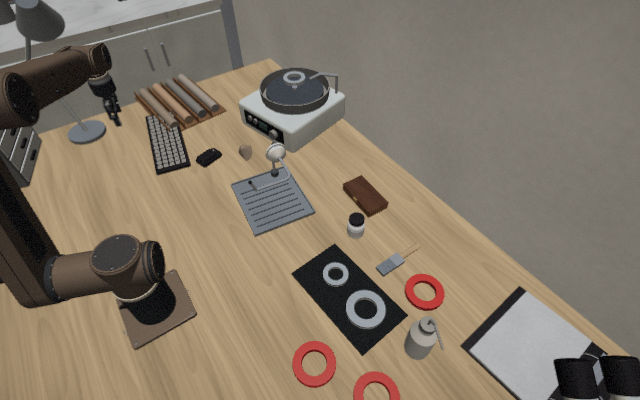

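```bash
python3 - <<'E'
from h import *
im,d=load('top0'); a=cv2.resize(im[180:265,210:310],None,fx=6,fy=6,interpolation=cv2.INTER_CUBIC);cv2.imwrite('pics/c1.png',a)
a=cv2.resize(im[190:260,335:480],None,fx=5,fy=5,interpolation=cv2.INTER_CUBIC);cv2.imwrite('pics/c2.png',a)
im,d=load('side0'); a=cv2.resize(im[135:240,220:325],None,fx=5.5,fy=5.5,interpolation=cv2.INTER_CUBIC);cv2.imwrite('pics/c3.png',a)
im,d=load('top0'); P=cloud('top',d)
for (u,v) in [(407,205),(407,222),(368,212),(345,245),(430,245),(300,200),(230,240),(457,205),(316,150)]: print((u,v),P[v,u].round(4))
E
```

```text
(407, 205) [ 0.5972 -0.3792 -0.003 ]
(407, 222) [ 0.2599 -0.026   1.779 ]
(368, 212) [ 0.5616 -0.2233  0.0168]
(345, 245) [ 0.4319 -0.1366  0.0025]
(430, 245) [ 0.441  -0.4646  0.0048]
(300, 200) [0.6033 0.0434 0.0094]
(230, 240) [ 4.396e-01  3.101e-01 -3.000e-04]
(457, 205) [ 0.569  -0.5218  0.1721]
(316, 150) [ 0.8016 -0.0141  0.0352]
```

View pics/c1.png

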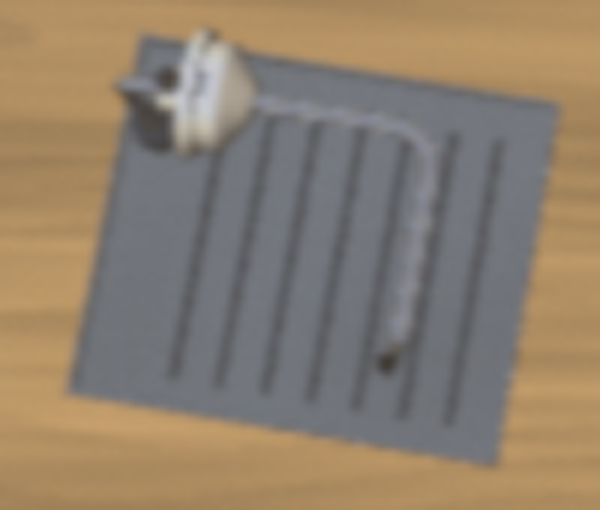

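View pics/c2.png

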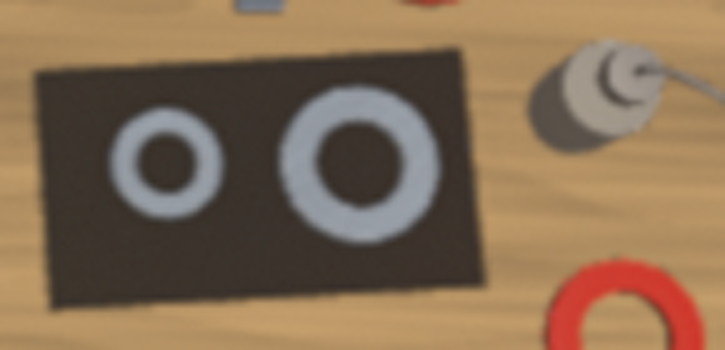

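View pics/c3.png

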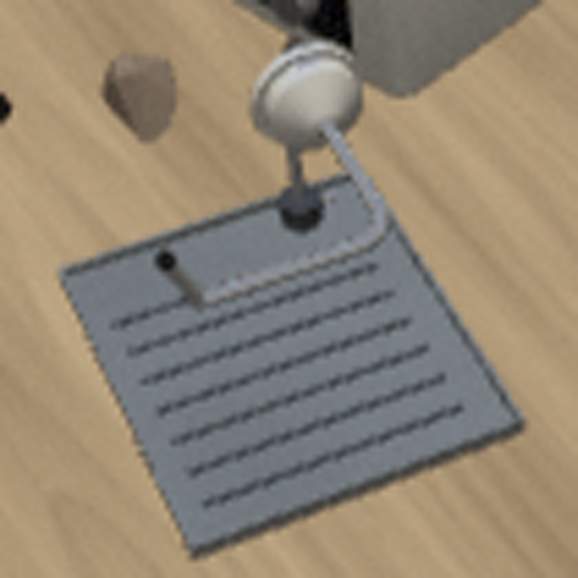

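```bash
python3 - <<'E'
from h import *
im,d=load('top0'); 
# ring: bright pixels in mat region
sub=im[200:255,340:435].astype(int); m=((sub.min(2)>100)).astype(np.uint8)
n,l,st,c=cv2.connectedComponentsWithStats(m)
for i in range(1,n):
    if st[i,4]>100:
        u,v=c[i]+[340,200]; print('comp',u,v,st[i],planez('top',u,v,.022 if st[i,4]>400 else .018))
cnt=[]
# stand corners from crop c1
def c1(x,y): return 210+(x+.5)/6-.5,180+(y+.5)/6-.5
C=[planez('top',*c1(x,y),.014)[:2] for x,y in [(140,37),(560,103),(497,462),(70,390)]]
C=np.array(C); print(C, [np.linalg.norm(C[i]-C[(i+1)%4]) for i in range(4)])
# order: (+x,+y),(+x,-y),(-x,-y),(-x,+y)
L=np.array([[.12,.14],[.12,-.14],[-.12,-.14],[-.12,.14]])
mu=C.mean(0); H=(L).T@(C-mu); a=np.arctan2(H[0,1]-H[1,0],H[0,0]+H[1,1]); Rm=np.array([[np.cos(a),-np.sin(a)],[np.sin(a),np.cos(a)]])
print('stand',mu,np.degrees(a),'resid',(L@Rm.T+mu-C).round(4).tolist())
def S(x,y,z): return np.append(Rm@[x,y]+mu,z)
pts={'tip':S(-.085,-.08,.208),'up':S(-.07,-.08,.165),'bend':S(.06,-.08,.165),'b2':S(.06,-.055,.165),'b1':S(.035,-.08,.165),'post':S(.06,.115,.165),'h30':S(.06,.03,.165),'h70':S(.06,.07,.165)}
for n,f,(u0,v0) in (('top',6,(210,180)),('side',5.5,(220,135))):
    I,_=load(n+'0'); h,w=(85,100) if n=='top' else (105,105)
    A=cv2.resize(I[v0:v0+h,u0:u0+w],None,fx=f,fy=f,interpolation=cv2.INTER_CUBIC)
    for k,p in pts.items():
        q=proj(n,p)[0]; x,y=((q-[u0,v0]+.5)*f).astype(int); cv2.circle(A,(x,y),4,(0,0,255),1); cv2.putText(A,k,(x+5,y),0,.4,(0,255,255),1)
    cv2.imwrite(f'pics/o_{n}.png',A)
for k,p in pts.items(): print(k,p.round(4))
E
```

```text
comp 406.5361216730038 222.5 [ 51   7  32  31 526] [ 0.52362605 -0.37173443  0.022     ]
comp 367.8910505836576 222.22178988326849 [ 17  12  22  22 257] [ 0.52116004 -0.22298711  0.018     ]
comp 400.96444444444444 252.63555555555556 [ 26  50  69   5 225] [ 0.40724401 -0.34993565  0.018     ]
[[0.65239866 0.30944448]
 [0.61576375 0.03223871]
 [0.38101571 0.06479746]
 [0.41965632 0.3398168 ]] [np.float64(0.2796160808686421), np.float64(0.23699517977433515), np.float64(0.27772059820691875), np.float64(0.23471573109278043)]
stand [0.51720861 0.18657436] -7.72214624544158 resid [[0.0025, -0.0003], [0.0015, -0.0005], [-0.0015, -0.0008], [-0.0025, 0.0016]]
tip [0.4222 0.1187 0.208 ]
up [0.4371 0.1167 0.165 ]
bend [0.5659 0.0992 0.165 ]
b2 [0.5693 0.124  0.165 ]
b1 [0.5411 0.1026 0.165 ]
post [0.5921 0.2925 0.165 ]
h30 [0.5807 0.2082 0.165 ]
h70 [0.5861 0.2479 0.165 ]
```

```bash
python3 - <<'E'
import cv2,numpy as np
a=cv2.imread('pics/o_top.png');b=cv2.imread('pics/o_side.png');s=0.65
print(a.shape,b.shape)
E
```

```text
(510, 600, 3) (578, 578, 3)
```

View pics/o_top.png

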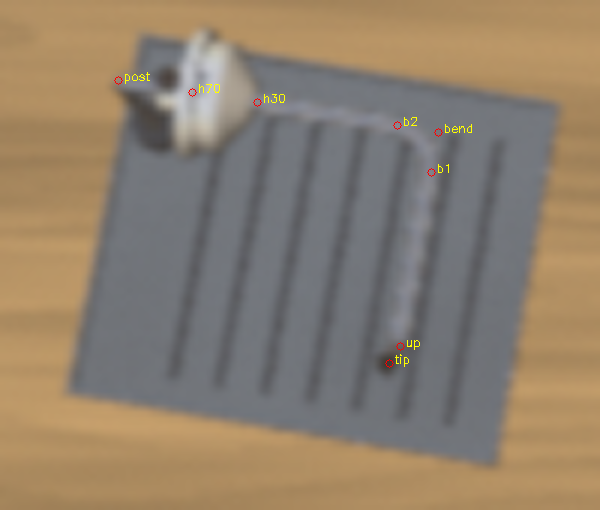

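View pics/o_side.png

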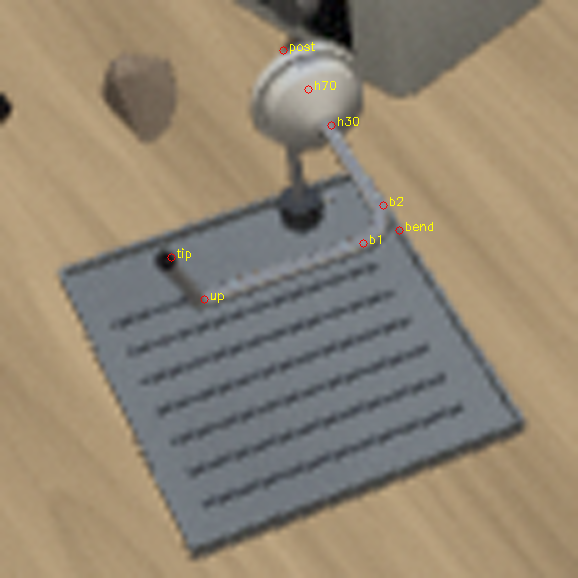

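```bash
python3 - <<'E'
from h import *
s=ctrl.get_state(); M=R.from_quat(s['tcp_rot']).as_matrix(); print(M.round(3)); print(s['eef_pos'])
im,d=load('top0'); print(planez('top',418,279,0),planez('top',460,257,0), planez('top',457,207,.1))
E
```

```text
[[ 0.971 -0.001  0.237]
 [-0.237 -0.002  0.971]
 [-0.    -1.    -0.002]]
[0.16006194 0.65512513 0.23005629]
[ 0.31027916 -0.4171914   0.        ] [ 0.39855415 -0.57978445  0.        ] [ 0.57527068 -0.54381351  0.1       ]
```

```bash
cat >> h.py <<'E'
DOWN=None
def frame(yaw,pitch=0,roll=0):
    """tool z horizontal at yaw(deg) when pitch=0, tool y down. pitch>0: tool points forward along +yaw dir"""
    c,s=np.cos(np.radians(yaw)),np.sin(np.radians(yaw))
    z=np.array([c,s,0]); y=np.array([0,0,-1.]); x=np.cross(y,z)
    M=np.stack([x,y,z],1)
    return R.from_rotvec(np.radians(-pitch)*x).as_matrix()@M if 1 else M
CMD='cmd.npz'
def plan(pos,M,base=None):
    """base: (pos,M) commanded pose when call begins; default measured"""
    s=ctrl.get_state()
    p0,M0=base if base else (s['eef_pos'],R.from_quat(s['tcp_rot']).as_matrix())
    d=M0.T@(np.array(pos)-p0)*100; rv=np.degrees(R.from_matrix(M0.T@M).as_rotvec())
    print('t',d.round(2),'a',rv.round(1),'rows',round(max(np.linalg.norm(d)/4.17,np.linalg.norm(rv)/7.16),1))
def logq():
    s=ctrl.get_state(); 
    with open('kin.txt','a') as f: f.write(' '.join(map(str,[*s['qpos'],*s['eef_pos'],*s['tcp_rot']]))+'\n')
    return s
E
python3 - <<'E'
from h import *
logq()
M=frame(0,0); print(M.round(3)); print(frame(0,40)[:,1])
base=(np.array([.16,.656,.231]),frame(76.27))
plan([.58,.15,.33],frame(0),base)
plan([.58,-.1,.30],frame(0),base)
E
```

```text
[[ 0.  0.  1.]
 [-1.  0.  0.]
 [ 0. -1.  0.]]
[-0.64278761  0.         -0.76604444]
t [ 52.81  -9.9  -39.19] a [ 0.  76.3  0. ] rows 15.9
t [ 58.74  -6.9  -63.47] a [ 0.  76.3  0. ] rows 20.8
```

```bash
sed -i 's/np.radians(-pitch)/np.radians(pitch)/' h.py
```

>>> play_rows:
  steps:
    - {"tx":53,"ty":-10,"tz":-39,"ay":76}
    - {"tx":53,"ty":-10,"tz":-39,"ay":76}
    - {"tx":53,"ty":-10,"tz":-39,"ay":76}
    - {"tx":53,"ty":-10,"tz":-39,"ay":76}
    - {"tx":53,"ty":-10,"tz":-39,"ay":76}
    - {"tx":53,"ty":-10,"tz":-39,"ay":76}
    - {"tx":53,"ty":-10,"tz":-39,"ay":76}
    - {"tx":53,"ty":-10,"tz":-39,"ay":76}
    - {"tx":53,"ty":-10,"tz":-39,"ay":76}
    - {"tx":53,"ty":-10,"tz":-39,"ay":76}
    - {"tx":53,"ty":-10,"tz":-39,"ay":76}
    - {"tx":53,"ty":-10,"tz":-39,"ay":76}

```text
invalid input at $.steps[0]: expected keys claw, tx, ty, tz, ax, ay, az
```

>>> play_rows:
  steps:
    - {"claw":8.5,"tx":53,"ty":-10,"tz":-39,"ax":0,"ay":76,"az":0}
    - {"claw":8.5,"tx":53,"ty":-10,"tz":-39,"ax":0,"ay":76,"az":0}
    - {"claw":8.5,"tx":53,"ty":-10,"tz":-39,"ax":0,"ay":76,"az":0}
    - {"claw":8.5,"tx":53,"ty":-10,"tz":-39,"ax":0,"ay":76,"az":0}
    - {"claw":8.5,"tx":53,"ty":-10,"tz":-39,"ax":0,"ay":76,"az":0}
    - {"claw":8.5,"tx":53,"ty":-10,"tz":-39,"ax":0,"ay":76,"az":0}
    - {"claw":8.5,"tx":53,"ty":-10,"tz":-39,"ax":0,"ay":76,"az":0}
    - {"claw":8.5,"tx":53,"ty":-10,"tz":-39,"ax":0,"ay":76,"az":0}
    - {"claw":8.5,"tx":53,"ty":-10,"tz":-39,"ax":0,"ay":76,"az":0}
    - {"claw":8.5,"tx":53,"ty":-10,"tz":-39,"ax":0,"ay":76,"az":0}
    - {"claw":8.5,"tx":53,"ty":-10,"tz":-39,"ax":0,"ay":76,"az":0}
    - {"claw":4.5,"tx":53,"ty":-10,"tz":-39,"ax":0,"ay":76,"az":0}

```text
time: 1.1
eef_pos: [0.4781, 0.2747, 0.3064]
tcp_rot: [0.501, -0.5, 0.499, -0.5]
contact_force: [0.9, 1.2, -0.5]
opening: 0.874
```

```bash
python3 - <<'E'
from h import *
s=logq(); print(s['time'],s['eef_pos'],s['qpos'],R.from_quat(s['tcp_rot']).as_matrix().round(3).tolist())
plan([.476,-.372,.10],frame(0))
E
```

```text
1.1 [0.47808408 0.27467551 0.3063512 ] [ 3.37407576e-01 -3.68993925e-02  1.79589831e+00  9.11671123e-05
  1.38314360e+00  3.35613459e-01] [[0.002, -0.001, 1.0], [-1.0, -0.0, 0.002], [0.0, -1.0, -0.001]]
t [64.67 20.64 -0.31] a [0.  0.1 0. ] rows 16.3
```

>>> play_rows:
  steps:
    - {"claw":4.5,"tx":47,"ty":0,"tz":0,"ax":0,"ay":0,"az":0}
    - {"claw":4.5,"tx":47,"ty":0,"tz":0,"ax":0,"ay":0,"az":0}
    - {"claw":4.5,"tx":47,"ty":0,"tz":0,"ax":0,"ay":0,"az":0}
    - {"claw":4.5,"tx":47,"ty":0,"tz":0,"ax":0,"ay":0,"az":0}
    - {"claw":4.5,"tx":47,"ty":0,"tz":0,"ax":0,"ay":0,"az":0}
    - {"claw":4.5,"tx":47,"ty":0,"tz":0,"ax":0,"ay":0,"az":0}
    - {"claw":4.5,"tx":47,"ty":0,"tz":0,"ax":0,"ay":0,"az":0}
    - {"claw":4.5,"tx":47,"ty":0,"tz":0,"ax":0,"ay":0,"az":0}
    - {"claw":4.5,"tx":64,"ty":18,"tz":-0.3,"ax":0,"ay":0,"az":0}
    - {"claw":4.5,"tx":64,"ty":18,"tz":-0.3,"ax":0,"ay":0,"az":0}
    - {"claw":4.5,"tx":64,"ty":18,"tz":-0.3,"ax":0,"ay":0,"az":0}
    - {"claw":4.5,"tx":64,"ty":18,"tz":-0.3,"ax":0,"ay":0,"az":0}

```text
time: 2.1
eef_pos: [0.4775, -0.2022, 0.221]
tcp_rot: [-0.501, 0.499, -0.499, 0.501]
contact_force: [0.7, 0.1, 0.8]
opening: 0.527
```

```bash
python3 - <<'E'
from h import *
s=logq(); print(s['time'],s['eef_pos'],s['qpos'])
plan([.476,-.372,.10],frame(0))
E
```

```text
2.1 [ 0.47754375 -0.20223258  0.22097282] [-5.96456913e-01 -5.27826049e-02  1.96746311e+00  1.28067550e-04
  1.22683428e+00 -6.00577203e-01]
t [16.98 12.1  -0.23] a [-0.   0.2 -0. ] rows 5.0
```

>>> play_rows:
  steps:
    - {"claw":4.5,"tx":17,"ty":6,"tz":-0.2,"ax":0,"ay":0,"az":0}
    - {"claw":4.5,"tx":17,"ty":6,"tz":-0.2,"ax":0,"ay":0,"az":0}
    - {"claw":4.5,"tx":17,"ty":6,"tz":-0.2,"ax":0,"ay":0,"az":0}
    - {"claw":4.5,"tx":17,"ty":6,"tz":-0.2,"ax":0,"ay":0,"az":0}
    - {"claw":4.5,"tx":17,"ty":16,"tz":-0.2,"ax":0,"ay":0,"az":0}
    - {"claw":4.5,"tx":17,"ty":16,"tz":-0.2,"ax":0,"ay":0,"az":0}
    - {"claw":4.5,"tx":17,"ty":16,"tz":-0.2,"ax":0,"ay":0,"az":0}

```text
time: 2.68
eef_pos: [0.4743, -0.3695, 0.0565]
tcp_rot: [-0.501, 0.502, -0.497, 0.501]
contact_force: [-0.7, 0.8, -1.1]
opening: 0.524
```

```bash
python3 - <<'E'
from h import *
snap('side','side1');snap('top','top1')
s=logq(); print(s['time'],s['eef_pos'],s['qpos'],s['contact_force'])
plan([.476,-.372,.008],frame(0))
im,_=load('side1'); a=cv2.resize(im[230:360,280:420],None,fx=4,fy=4,interpolation=cv2.INTER_CUBIC)
im,_=load('top1'); b=cv2.resize(im[180:270,340:440],None,fx=5,fy=5,interpolation=cv2.INTER_CUBIC)
cv2.imwrite('pics/d1.png',a);cv2.imwrite('pics/d2.png',b)
E
```

```text
2.7833 [ 0.47348631 -0.36772446  0.05577937] [-8.29420535e-01  3.30691994e-01  1.87078492e+00 -5.09116827e-05
  9.52554925e-01 -8.32811843e-01] [-0.50308226  0.10843548 -0.26241211]
t [0.47 4.77 0.29] a [ 0.5  0.2 -0.5] rows 1.2
```

View pics/d1.png

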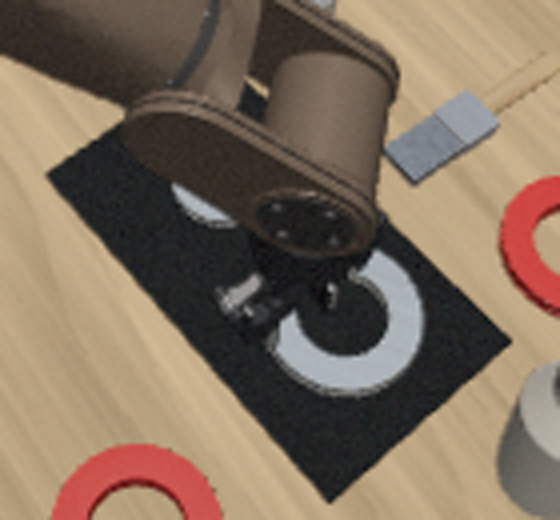

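View pics/d2.png

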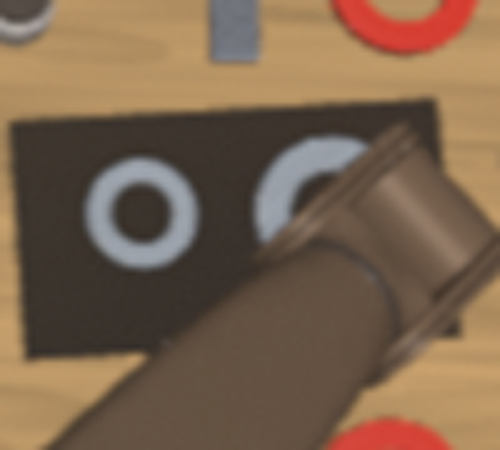

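>>> play_rows:
  grip_force: 60
  steps:
    - {"claw":4.5,"tx":0.3,"ty":3,"tz":0.2,"ax":0,"ay":0,"az":0}
    - {"claw":4.5,"tx":0.3,"ty":4.8,"tz":0.2,"ax":0,"ay":0,"az":0}
    - {"claw":4.5,"tx":0.3,"ty":4.8,"tz":0.2,"ax":0,"ay":0,"az":0}
    - {"claw":2,"tx":0.3,"ty":4.8,"tz":0.2,"ax":0,"ay":0,"az":0}
    - {"claw":2,"tx":0.3,"ty":4.8,"tz":0.2,"ax":0,"ay":0,"az":0}
    - {"claw":2,"tx":0.3,"ty":4.8,"tz":0.2,"ax":0,"ay":0,"az":0}
    - {"claw":2,"tx":0.3,"ty":4.8,"tz":0.2,"ax":0,"ay":0,"az":0}
    - {"claw":2,"tx":0.3,"ty":4.8,"tz":0.2,"ax":0,"ay":0,"az":0}

```text
time: 3.45
eef_pos: [0.4799, -0.3743, 0.0164]
tcp_rot: [0.501, -0.498, 0.5, -0.501]
contact_force: [-0.8, 0.6, 5.9]
opening: 0.266
```

```bash
python3 - <<'E'
from h import *
s=logq(); print(s['time'],s['eef_pos'],s['qpos'],s['contact_force'],s['opening']*85.4)
E
cat > fit.py <<'E'
from h import *
from scipy.optimize import least_squares
D=np.loadtxt('kin.txt')
def fk(q,p,M=False):
    h,a1,L2,L3,b,Lt,c=p
    Rz=lambda t:R.from_euler('z',t); Ry=lambda t:R.from_euler('y',t)
    A=Rz(q[0]); P=A.apply([a1,b,h]); A=A*Ry(q[1]); P=P+A.apply([0,0,L2]); A=A*Ry(q[2]); P=P+A.apply([c,0,L3])
    A=A*Rz(q[3])*Ry(q[4])*Rz(q[5]); P=P+A.apply([0,0,Lt])
    # tool frame: tool y = A z ; tool z yaw
    return (P,A) if M else P
if __name__=='__main__':
    f=lambda p:np.concatenate([fk(d[:6],p)-d[6:9] for d in D]).ravel()
    r=least_squares(f,[.3,0,.5,.5,.1,.25,0]); print(r.x.round(4),np.abs(r.fun).max(),len(D),np.linalg.svd(r.jac)[1].round(3))
    np.save('p.npy',r.x)
    for d in D[:3]:
        A=fk(d[:6],r.x,True)[1].as_matrix(); print((A.T@R.from_quat(d[9:]).as_matrix()).round(2).tolist())
E
python3 fit.py
```

```text
3.45 [ 0.47991563 -0.37430497  0.01643861] [-8.28947227e-01  4.01129559e-01  1.86456036e+00  1.89892490e-05
  8.73220171e-01 -8.33749584e-01] [-0.80027094  0.61715692  5.90660055] 22.70620434595365
[ 0.2403 -0.      0.443   0.5725  0.1009  0.2493  0.0206] 2.716225577792386e-10 5 [4.439 3.16  2.236 0.407 0.311 0.206 0.008]
[[-0.0, -0.0, -1.0], [-1.0, 0.0, 0.0], [0.0, 1.0, -0.0]]
[[-0.0, -0.0, -1.0], [-1.0, 0.0, 0.0], [0.0, 1.0, -0.0]]
[[-0.0, -0.0, -1.0], [-1.0, 0.0, 0.0], [0.0, 1.0, -0.0]]
```

```bash
python3 - <<'E'
from h import *
snap('side','side2')
s=logq(); print(s['time'],s['eef_pos'],s['contact_force'],s['wrist_torque'],s['opening']*85.4)
im,_=load('side2'); a=cv2.resize(im[240:350,300:420],None,fx=5,fy=5,interpolation=cv2.INTER_CUBIC)
cv2.imwrite('pics/d3.png',a)
E
```

```text
3.5 [ 0.479897   -0.37429726  0.01638331] [-1.5302479   1.98974011  6.76610268] [0.32976754 0.43150166 0.0104998 ] 22.736647053885452
```

View pics/d3.png

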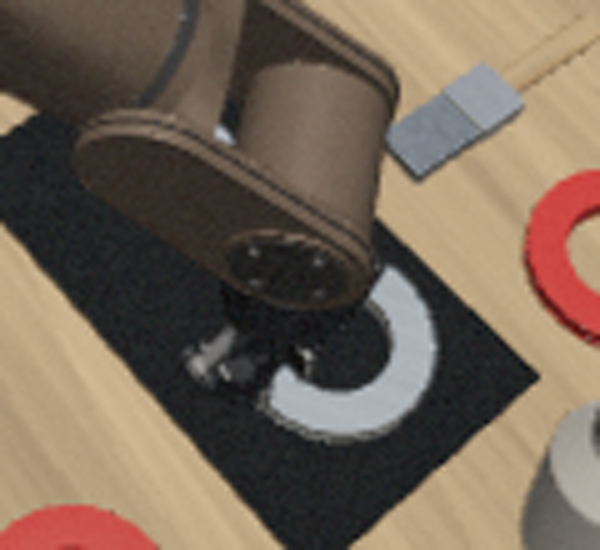

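>>> play_rows:
  steps:
    - {"claw":2,"tx":0,"ty":-2,"tz":0,"ax":0,"ay":0,"az":0}
    - {"claw":2,"tx":0,"ty":-4,"tz":0,"ax":0,"ay":0,"az":0}
    - {"claw":2,"tx":0,"ty":-6,"tz":0,"ax":0,"ay":0,"az":0}
    - {"claw":2,"tx":0,"ty":-6,"tz":0,"ax":0,"ay":0,"az":0}

```text
time: 3.83
eef_pos: [0.4811, -0.3756, 0.0784]
tcp_rot: [0.501, -0.496, 0.502, -0.501]
contact_force: [1.7, -0.9, -2.6]
opening: 0.265
```

```bash
python3 - <<'E'
from h import *
im,d=snap('side','side3')
s=logq(); print(s['time'],s['eef_pos'],s['contact_force'],s['wrist_torque'],s['opening']*85.4)
a=cv2.resize(im[220:340,290:420],None,fx=4.6,fy=4.6,interpolation=cv2.INTER_CUBIC)
cv2.imwrite('pics/d4.png',a)
E
```

```text
3.8833 [ 0.48028576 -0.37484059  0.07635579] [-0.03255761 -0.58300286 -3.93945601] [-0.00718757  0.23073462 -0.02422032] 22.66185407771549
```

View pics/d4.png

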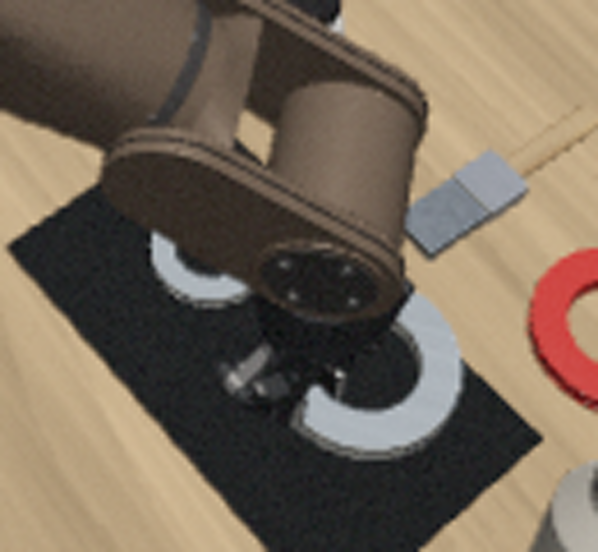

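```bash
cat >> h.py <<'E'
def ringfit(n,im,d,box,lo=120,tilt=None,rad=(.034,.061)):
    """fit plane to bright grey pixels in box, then circle centre"""
    u0,v0,u1,v1=box; P=cloud(n,d); I=im.astype(int)
    m=np.zeros(d.shape,bool); m[v0:v1,u0:u1]=True
    m&=(I.min(2)>lo)&(I.max(2)-I.min(2)<45)&(d>0)
    return P[m],np.argwhere(m)
E
python3 - <<'E'
from h import *
im,d=load('side3'); 
X,px=ringfit('side',im,d,(350,280,392,322)); print(len(X),X.mean(0),X.min(0),X.max(0))
c=X.mean(0)
for _ in range(5):
    A=np.c_[X[:,:2],np.ones(len(X))]; k=np.linalg.lstsq(A,X[:,2],rcond=None)[0]; r=X[:,2]-A@k; X=X[np.abs(r)<max(2*r.std(),.003)]
print(k,r.std(),len(X)); n=np.array([-k[0],-k[1],1]);n/=np.linalg.norm(n);print('normal',n)
# outline circle in image: project candidate
from scipy.optimize import least_squares
m=np.zeros(d.shape,np.uint8)
rr=np.linalg.norm(X[:,:2]-X[:,:2].mean(0),axis=1)
# centre: choose so that pts radii lie in [35,60]
def f(c):
    r=np.linalg.norm(X[:,:2]-c,axis=1); return np.r_[np.clip(.035-r,0,1),np.clip(r-.060,0,1)]*1000
best=min(((np.sum(f(np.array([x,y]))**2),x,y) for x in np.arange(.5,.56,.001) for y in np.arange(-.4,-.34,.001)));print(best, k[0]*best[1]+k[1]*best[2]+k[2])
E
```

```text
469 [ 0.53279084 -0.40256583  0.08165322] [ 0.46883271 -0.43445645 -0.00301767] [ 0.62637623 -0.33503227  0.11728343]
[-0.00221759 -0.003305    0.08378952] 0.0013870298878392803 414
normal [0.00221757 0.00330497 0.99999208]
(np.float64(0.344807896607362), np.float64(0.527), np.float64(-0.376)) 0.08386352850497747
```

```bash
cat > geo.py <<'E'
from h import *
from fit import fk
from scipy.optimize import least_squares
p=np.load('p.npy')
lo=np.array([-2.77,-.9,.21,-1.53,.24,-2.84]);hi=np.array([2.77,2.22,2.48,4.67,2.81,2.84])
T=np.array([[0,0,-1],[-1,0,0],[0,1,0]],float)  # A.T@M
def ik(pos,M,q0):
    def f(q):
        P,A=fk(q,p,True); return np.r_[(P-pos),.3*R.from_matrix(M.T@(A.as_matrix()@T)).as_rotvec()]
    r=least_squares(f,np.clip(q0,lo+1e-3,hi-1e-3),bounds=(lo,hi)); return r.x,np.abs(r.fun).max()
mu=np.array([0.5172,0.1866]); ya=np.radians(-7.72)
RS=np.array([[np.cos(ya),-np.sin(ya),0],[np.sin(ya),np.cos(ya),0],[0,0,1]])
def S2W(v): return RS@np.array(v)+np.r_[mu,0]
def W2S(v): return RS.T@(np.array(v)-np.r_[mu,0])
# rod axis samples (stand)
def rod():
    a=[np.array([-.085,-.08,.208])+t*np.array([.015,0,-.043]) for t in np.linspace(0,1,30)]
    a+=[np.array([x,-.08,.165]) for x in np.linspace(-.07,.035,60)]
    a+=[np.array([.035+.025*np.sin(t),-.055-.025*np.cos(t),.165]) for t in np.linspace(0,np.pi/2,20)]
    a+=[np.array([.06,y,.165]) for y in np.linspace(-.055,.115,60)]
    return np.array(a)
ROD=rod()
def boxd(P,c,h):  # distance to box
    q=np.abs(P-c)-h; return np.linalg.norm(np.maximum(q,0),axis=1)+np.minimum(q.max(1),0)
def ringd(P): # ring frame, y normal
    r=np.hypot(P[:,0],P[:,2]); q=np.stack([np.abs(r-.0475)-.0125,np.abs(P[:,1])-.009],1)
    return np.linalg.norm(np.maximum(q,0),axis=1)+np.minimum(q.max(1),0)
OFF=np.array([.001,.0015,.0467]) # ring centre in tool
def check(C,Ms,op=.023):
    P=(ROD-C)@Ms  # in tool axes, about ring centre
    t=P+OFF       # about TCP
    f1=boxd(t,[0,-.027,op/2+.007],[.011,.027,.0075]);f2=boxd(t,[0,-.027,-op/2-.007],[.011,.027,.0075])
    b=boxd(t,[0,-.073-.06,0],[.038,.06,.0425]); b2=boxd(t,[0,-.073-.06,0],[.0425,.06,.038])
    return [round(1000*(x.min()-.005),1) for x in (ringd(P),f1,f2,np.minimum(b,b2))]
def stool(theta,zs=(0,1,0)):
    """stand-frame tool matrix: tool y tilts from down to +x by theta, tool z=zs at theta 0"""
    z=np.array(zs,float); y=np.array([0,0,-1.]); x=np.cross(y,z); M=np.stack([x,y,z],1)
    return R.from_rotvec([0,-np.radians(theta),0]).as_matrix()@M
E
python3 - <<'E'
from geo import *
q=np.array([.1,0,1.9,0,1.2,-1.3])
for C,th in [((-.085,-.092,.28),0),((-.08,-.092,.21),0),((-.075,-.092,.195),10),((-.065,-.092,.185),20),((-.055,-.092,.175),30),((-.045,-.092,.165),40),((-.04,-.092,.16),45),((-.035,-.092,.158),50),((-.03,-.092,.155),60),((-.03,-.09,.15),70)]:
    Ms=stool(th); M=RS@Ms; tcp=S2W(C)-M@OFF
    q,e=ik(tcp,M,q); P=fk([*q[:4],q[4],q[5]],np.r_[p[:5],0,p[6]])
    print(th,C,check(np.array(C),Ms),'err',round(e*1000,2),'q',q.round(2),'wristz',P.round(3),tcp.round(3))
E
```

```text
0 (-0.085, -0.092, 0.28) [np.float64(62.1), np.float64(75.4), np.float64(96.3), np.float64(142.4)] err 0.0 q [-0.1  -0.35  2.11 -0.    1.39 -1.53] wristz [0.413 0.061 0.531] [0.413 0.061 0.282]
0 (-0.08, -0.092, 0.21) [np.float64(17.0), np.float64(27.9), np.float64(64.8), np.float64(73.2)] err 0.0 q [-0.1  -0.29  2.19 -0.    1.24 -1.53] wristz [0.418 0.06  0.461] [0.418 0.06  0.212]
10 (-0.075, -0.092, 0.195) [np.float64(16.2), np.float64(27.7), np.float64(64.7), np.float64(57.1)] err 0.0 q [-0.09 -0.37  2.28 -0.01  1.05 -1.53] wristz [0.38  0.065 0.442] [0.423 0.059 0.196]
20 (-0.065, -0.092, 0.185) [np.float64(13.4), np.float64(27.7), np.float64(64.7), np.float64(43.8)] err 0.0 q [-0.09 -0.44  2.37 -0.02  0.86 -1.52] wristz [0.348 0.07  0.42 ] [0.433 0.058 0.186]
30 (-0.055, -0.092, 0.175) [np.float64(8.4), np.float64(27.7), np.float64(64.7), np.float64(29.9)] err 0.0 q [-0.09 -0.49  2.46 -0.04  0.65 -1.5 ] wristz [0.319 0.074 0.392] [0.442 0.057 0.176]
40 (-0.045, -0.092, 0.165) [np.float64(8.7), np.float64(27.7), np.float64(64.7), np.float64(17.7)] err 14.24 q [-0.06 -0.45  2.48 -0.14  0.46 -1.38] wristz [0.316 0.084 0.368] [0.452 0.055 0.166]
45 (-0.04, -0.092, 0.16) [np.float64(6.4), np.float64(27.7), np.float64(64.7), np.float64(13.4)] err 23.86 q [-0.03 -0.41  2.48 -0.27  0.37 -1.24] wristz [0.319 0.091 0.356] [0.457 0.055 0.16 ]
50 (-0.035, -0.092, 0.158) [np.float64(6.8), np.float64(27.7), np.float64(64.7), np.float64(11.7)] err 32.73 q [-0.01 -0.38  2.48 -0.48  0.29 -1.02] wristz [0.321 0.098 0.344] [0.462 0.054 0.158]
60 (-0.03, -0.092, 0.155) [np.float64(8.0), np.float64(27.7), np.float64(64.7), np.float64(11.2)] err 51.2 q [ 0.06 -0.28  2.48 -1.5   0.24  0.05] wristz [0.322 0.12  0.312] [0.467 0.053 0.155]
70 (-0.03, -0.09, 0.15) [np.float64(7.7), np.float64(25.7), np.float64(62.7), np.float64(9.5)] err 70.87 q [ 0.09 -0.31  2.48 -1.53  0.29  0.1 ] wristz [0.315 0.131 0.322] [0.467 0.055 0.15 ]
```

```bash
python3 - <<'E'
from geo import *
q=np.array([-.1,-.4,2.3,0,.9,-1.5])
for C,th in [((-.055,-.092,.172),30),((-.04,-.092,.164),31),((-.03,-.092,.161),32),((-.02,-.092,.159),34),((-.01,-.092,.157),37),((-.0,-.092,.156),40),((.00,-.092,.154),45),((-.0,-.092,.152),50),((.01,-.092,.15),55),((.01,-.092,.148),60)]:
    Ms=stool(th); M=RS@Ms; tcp=S2W(C)-M@OFF
    q,e=ik(tcp,M,q); P=fk([*q[:4],q[4],q[5]],np.r_[p[:5],0,p[6]])
    print(th,C,*check(np.array(C),Ms),'open',check(np.array(C),Ms,.04)[1],'err',round(e*1000,2),'q',q.round(2),'wrist',P.round(3),tcp.round(3))
E
```

```text
30 (-0.055, -0.092, 0.172) 9.6 27.7 64.7 27.6 open 19.2 err 0.0 q [-0.09 -0.49  2.46 -0.04  0.65 -1.5 ] wrist [0.319 0.074 0.389] [0.442 0.057 0.173]
31 (-0.04, -0.092, 0.164) 3.1 27.7 64.7 16.2 open 19.2 err 0.0 q [-0.09 -0.43  2.45 -0.04  0.59 -1.5 ] wrist [0.33  0.072 0.378] [0.457 0.055 0.165]
32 (-0.03, -0.092, 0.161) 0.7 27.7 64.7 12.1 open 19.2 err 0.0 q [-0.09 -0.4   2.44 -0.05  0.55 -1.49] wrist [0.336 0.071 0.373] [0.467 0.053 0.162]
34 (-0.02, -0.092, 0.159) -0.2 27.7 64.7 11.2 open 19.2 err 0.0 q [-0.09 -0.38  2.44 -0.05  0.49 -1.49] wrist [0.339 0.071 0.366] [0.477 0.052 0.16 ]
37 (-0.01, -0.092, 0.157) -0.5 27.7 64.7 11.2 open 19.2 err 0.0 q [-0.09 -0.37  2.45 -0.07  0.42 -1.47] wrist [0.338 0.071 0.357] [0.487 0.051 0.158]
40 (-0.0, -0.092, 0.156) 0.1 27.7 64.7 11.2 open 19.2 err 0.0 q [-0.09 -0.35  2.45 -0.09  0.34 -1.45] wrist [0.338 0.071 0.347] [0.497 0.049 0.157]
45 (0.0, -0.092, 0.154) 0.7 27.7 64.7 11.2 open 19.2 err 5.14 q [-0.08 -0.35  2.48 -0.19  0.24 -1.35] wrist [0.33  0.075 0.334] [0.497 0.049 0.154]
50 (-0.0, -0.092, 0.152) 1.1 27.7 64.7 11.2 open 19.2 err 20.2 q [-0.04 -0.35  2.48 -0.47  0.24 -1.05] wrist [0.326 0.089 0.336] [0.497 0.049 0.152]
55 (0.01, -0.092, 0.15) 1.5 27.7 64.7 11.2 open 19.2 err 29.77 q [ 0.04 -0.26  2.48 -1.53  0.24  0.07] wrist [0.325 0.115 0.305] [0.507 0.048 0.15 ]
60 (0.01, -0.092, 0.148) 1.6 27.7 64.7 11.2 open 19.2 err 30.99 q [ 0.04 -0.27  2.48 -1.53  0.24  0.07] wrist [0.324 0.115 0.31 ] [0.507 0.048 0.148]
```

>>> play_rows:
  grip_force: 100
  steps:
    - {"claw":1.8,"tx":0,"ty":-4,"tz":0,"ax":0,"ay":-4,"az":0}
    - {"claw":1.8,"tx":-4,"ty":-7,"tz":0,"ax":0,"ay":-11,"az":0}
    - {"claw":1.8,"tx":-8,"ty":-9,"tz":0,"ax":0,"ay":-18,"az":0}
    - {"claw":1.8,"tx":-12,"ty":-11,"tz":0,"ax":0,"ay":-25,"az":0}
    - {"claw":1.8,"tx":-16,"ty":-13,"tz":0,"ax":0,"ay":-32,"az":0}
    - {"claw":1.8,"tx":-20,"ty":-15,"tz":-1,"ax":0,"ay":-39,"az":0}
    - {"claw":1.8,"tx":-24,"ty":-17,"tz":-2,"ax":0,"ay":-46,"az":0}
    - {"claw":1.8,"tx":-28,"ty":-19,"tz":-3,"ax":0,"ay":-53,"az":0}
    - {"claw":1.8,"tx":-32,"ty":-20,"tz":-4,"ax":0,"ay":-60,"az":0}
    - {"claw":1.8,"tx":-36,"ty":-21,"tz":-5,"ax":0,"ay":-67,"az":0}
    - {"claw":1.8,"tx":-40,"ty":-21,"tz":-6,"ax":0,"ay":-74,"az":0}
    - {"claw":1.8,"tx":-43.6,"ty":-21,"tz":-6.7,"ax":0,"ay":-81,"az":0}

```text
time: 4.88
eef_pos: [0.4144, 0.0399, 0.2822]
tcp_rot: [0.705, -0.052, 0.052, -0.705]
contact_force: [2.4, 0.8, -4.0]
opening: 0.245
```

```bash
python3 - <<'E'
from geo import *
s=logq(); print(s['time'],s['eef_pos'],s['qpos'],s['contact_force'],s['opening']*85.4)
snap('side','side4')
im,d=load('side4'); a=cv2.resize(im[100:250,180:340],None,fx=4,fy=4,interpolation=cv2.INTER_CUBIC);cv2.imwrite('pics/d5.png',a)
s=logq(); print(s['eef_pos'],R.from_quat(s['tcp_rot']).as_matrix().round(3).tolist())
M=RS@stool(0); plan(S2W((-.085,-.091,.28))-M@OFF,M)
E
python3 fit.py
```

```text
4.8833 [0.41436699 0.03990195 0.28219948] [-1.48735078e-01 -3.58972918e-01  2.11120148e+00 -1.41423835e-04
  1.38886432e+00 -1.57203929e+00] [ 2.38790809  0.82726773 -3.98567207] 20.946358894154987
[0.41217017 0.04718178 0.2819538 ] [[0.991, -0.002, 0.135], [-0.135, 0.008, 0.991], [-0.004, -1.0, 0.008]]
t [-0.07  0.06  1.46] a [-0.5 -0.1 -0.2] rows 0.3
[ 0.2403 -0.      0.443   0.5725  0.1009  0.2493  0.0206] 1.5679788023525987e-10 9 [5.942 4.224 3.    0.757 0.454 0.267 0.012]
[[-0.0, -0.0, -1.0], [-1.0, 0.0, 0.0], [0.0, 1.0, -0.0]]
[[-0.0, -0.0, -1.0], [-1.0, 0.0, 0.0], [0.0, 1.0, -0.0]]
[[-0.0, -0.0, -1.0], [-1.0, 0.0, 0.0], [0.0, 1.0, -0.0]]
```

View pics/d5.png

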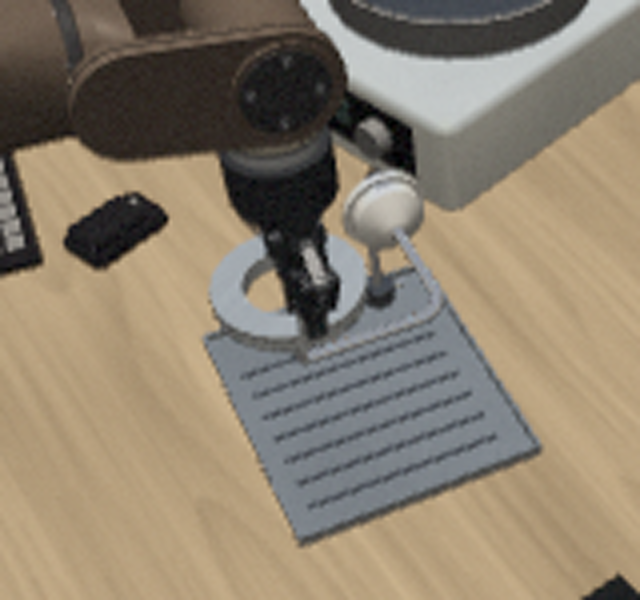

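```bash
cat >> h.py <<'E'
def ringpose(X,c0,thr=.005):
    """X: pts on ring incl. faces; robust plane near c0"""
    rng=np.random.default_rng(0); best=None
    for _ in range(400):
        a=X[rng.choice(len(X),3,False)]; n=np.cross(a[1]-a[0],a[2]-a[0]); l=np.linalg.norm(n)
        if l<1e-5: continue
        n/=l; k=np.abs((X-a[0])@n)<.0025
        if best is None or k.sum()>best.sum(): best=k
    Y=X[best]; m=Y.mean(0); n=np.linalg.svd(Y-m,full_matrices=False)[2][2]
    e1=np.cross(n,[.3,.5,.8]); e1/=np.linalg.norm(e1); e2=np.cross(n,e1)
    q=np.c_[(Y-m)@e1,(Y-m)@e2]; B=None
    for x in np.arange(-.06,.06,.0015):
        for y in np.arange(-.06,.06,.0015):
            r=np.hypot(q[:,0]-x,q[:,1]-y); c=(np.minimum(np.clip(.036-r,0,1)+np.clip(r-.059,0,1),.01)**2).sum()
            if B is None or c<B[0]: B=(c,x,y)
    return m+B[1]*e1+B[2]*e2,n,len(Y),B[0]
E
python3 - <<'E'
from geo import *
im,d=load('side4'); X,px=ringfit('side',im,d,(230,155,275,190)); X=X[(X[:,2]>.24)]; print(len(X),X.min(0),X.max(0))
c,n,k,e=ringpose(X,None); n=n*np.sign(n[2]); print(c,n,k,e)
M=R.from_matrix(RS@stool(0)).as_matrix(); M=R.from_quat([0.705,-0.052,0.052,-0.705]).as_matrix()
print('tool',M.T@(c-[.4144,.0399,.2822]), M.T@n)
E
```

```text
411 [ 0.36211151 -0.02176061  0.28102818] [0.47981611 0.14443536 0.39203279]
[0.42146153 0.08483201 0.2866926 ] [0.00462846 0.00568455 0.99997313] 334 1.4867976054270981e-05
tool [ 0.00039271 -0.0044926   0.04548183] [ 0.00374433 -0.99997313  0.00630212]
```

>>> play_rows:
  steps:
    - {"claw":1.8,"tx":0,"ty":0,"tz":1.2,"ax":0,"ay":0,"az":0}
    - {"claw":1.8,"tx":0,"ty":0,"tz":1.2,"ax":0,"ay":0,"az":0}
    - {"claw":1.8,"tx":0,"ty":0,"tz":1.2,"ax":0,"ay":0,"az":0}
    - {"claw":1.8,"tx":0,"ty":0,"tz":1.2,"ax":0,"ay":0,"az":0}

```text
time: 5.27
eef_pos: [0.4169, 0.0496, 0.2815]
tcp_rot: [0.705, -0.055, 0.053, -0.705]
contact_force: [-0.1, 0.1, -4.2]
opening: 0.248
```

```bash
sed -i 's/^OFF=.*/OFF=np.array([.0,.004,.046])/' geo.py; python3 - <<'E'
from geo import *
s=logq(); print(s['time'],s['eef_pos'],s['contact_force'],s['opening']*85.4)
for C,th in [((-.085,-.091,.28),0),((-.082,-.091,.215),0),((-.075,-.091,.198),10),((-.065,-.091,.187),20),((-.053,-.091,.176),30),((-.04,-.091,.168),33),((-.03,-.091,.165),34),((-.02,-.091,.165),35),((-.012,-.091,.165),37)]:
    Ms=stool(th); M=RS@Ms; print(C,th,check(np.array(C),Ms)); plan(S2W(C)-M@OFF,M)
E
```

```text
5.2667 [0.41688673 0.04958891 0.28151913] [-0.13009931  0.11489282 -4.2236335 ] 21.179772489099967
(-0.085, -0.091, 0.28) 0 [np.float64(62.4), np.float64(77.1), np.float64(97.0), np.float64(144.7)]
t [-0.42 -0.25  1.22] a [ 0.  -1.1 -0.1] rows 0.3
(-0.082, -0.091, 0.215) 0 [np.float64(18.6), np.float64(27.9), np.float64(63.9), np.float64(80.2)]
t [-0.11  6.25  1.23] a [ 0.  -1.1 -0.1] rows 1.5
(-0.075, -0.091, 0.198) 10 [np.float64(16.5), np.float64(26.0), np.float64(63.0), np.float64(62.0)]
t [0.52 7.96 1.24] a [  0.1  -1.1 -10.1] rows 1.9
(-0.065, -0.091, 0.187) 20 [np.float64(13.7), np.float64(26.0), np.float64(63.0), np.float64(47.5)]
t [1.46 9.07 1.26] a [  0.2  -1.1 -20.1] rows 2.8
(-0.053, -0.091, 0.176) 30 [np.float64(7.0), np.float64(26.0), np.float64(63.0), np.float64(31.3)]
t [ 2.6  10.2   1.28] a [  0.3  -1.  -30.1] rows 4.2
(-0.04, -0.091, 0.168) 33 [np.float64(2.7), np.float64(26.0), np.float64(63.0), np.float64(18.9)]
t [ 3.88 11.01  1.3 ] a [  0.3  -1.  -33.1] rows 4.6
(-0.03, -0.091, 0.165) 34 [np.float64(5.9), np.float64(26.0), np.float64(63.0), np.float64(13.0)]
t [ 4.88 11.31  1.32] a [  0.4  -1.  -34.1] rows 4.8
(-0.02, -0.091, 0.165) 35 [np.float64(6.4), np.float64(26.0), np.float64(63.0), np.float64(10.2)]
t [ 5.87 11.31  1.34] a [  0.4  -1.  -35.1] rows 4.9
(-0.012, -0.091, 0.165) 37 [np.float64(7.5), np.float64(26.0), np.float64(63.0), np.float64(9.5)]
t [ 6.66 11.32  1.36] a [  0.4  -1.  -37.1] rows 5.2
```

```bash
python3 - <<'E'
from geo import *
for th in (0,10,20,25,30,35,38):
    Ms=stool(th)
    for x in (-.08,-.07,-.06,-.05,-.04,-.03,-.02):
        b=max((check(np.array([x,-.09,z]),Ms)[0],z) for z in np.arange(.15,.22,.002)); print(th,x,b[0],round(b[1],3),end=' | ')
    print()
E
```

```text
0 -0.08 18.8 0.218 | 0 -0.07 13.0 0.192 | 0 -0.06 6.7 0.186 | 0 -0.05 1.0 0.15 | 0 -0.04 1.0 0.15 | 0 -0.03 1.0 0.15 | 0 -0.02 1.0 0.15 | 
10 -0.08 19.9 0.194 | 10 -0.07 15.9 0.19 | 10 -0.06 9.8 0.184 | 10 -0.05 3.1 0.178 | 10 -0.04 -3.3 0.17 | 10 -0.03 -8.3 0.166 | 10 -0.02 -0.2 0.218 | 
20 -0.08 20.0 0.196 | 20 -0.07 17.8 0.186 | 20 -0.06 12.4 0.18 | 20 -0.05 6.0 0.174 | 20 -0.04 -0.9 0.168 | 20 -0.03 -3.0 0.166 | 20 -0.02 0.3 0.218 | 
25 -0.08 20.0 0.194 | 25 -0.07 17.8 0.182 | 25 -0.06 12.3 0.178 | 25 -0.05 6.7 0.172 | 25 -0.04 1.3 0.166 | 25 -0.03 0.0 0.166 | 25 -0.02 -0.0 0.166 | 
30 -0.08 19.8 0.194 | 30 -0.07 17.8 0.18 | 30 -0.06 12.7 0.176 | 30 -0.05 7.8 0.17 | 30 -0.04 3.4 0.166 | 30 -0.03 2.9 0.166 | 30 -0.02 2.9 0.166 | 
35 -0.08 19.6 0.194 | 35 -0.07 17.6 0.178 | 35 -0.06 13.5 0.172 | 35 -0.05 9.3 0.168 | 35 -0.04 5.8 0.166 | 35 -0.03 5.7 0.166 | 35 -0.02 5.7 0.166 | 
38 -0.08 19.3 0.194 | 38 -0.07 17.9 0.176 | 38 -0.06 14.2 0.172 | 38 -0.05 9.8 0.168 | 38 -0.04 7.3 0.166 | 38 -0.03 7.3 0.166 | 38 -0.02 7.3 0.166 |
```

```bash
python3 - <<'E'
from geo import *
q=ctrl.get_state()['qpos']
for C,th in [((-.082,-.09,.215),0),((-.078,-.09,.195),10),((-.066,-.09,.184),20),((-.056,-.09,.175),29),((-.046,-.09,.169),32),((-.036,-.09,.1655),34),((-.025,-.09,.165),36),((-.01,-.09,.165),38),((-.01,-.09,.158),39)]:
    Ms=stool(th); M=RS@Ms; q,e=ik(S2W(C)-M@OFF,M,q); print(C,th,check(np.array(C),Ms),round(e*1000,2),q.round(2)); plan(S2W(C)-M@OFF,M)
E
```

```text
(-0.082, -0.09, 0.215) 0 [np.float64(19.6), np.float64(27.0), np.float64(62.9), np.float64(80.1)] 0.0 [-0.09 -0.29  2.18 -0.    1.26 -1.53]
t [-0.11  6.25  1.33] a [ 0.  -1.1 -0.1] rows 1.5
(-0.078, -0.09, 0.195) 10 [np.float64(19.3), np.float64(25.0), np.float64(62.0), np.float64(59.4)] 0.0 [-0.09 -0.38  2.28 -0.01  1.06 -1.52]
t [0.22 8.26 1.33] a [  0.1  -1.1 -10.1] rows 2.0
(-0.066, -0.09, 0.184) 20 [np.float64(15.8), np.float64(25.0), np.float64(62.0), np.float64(44.8)] 0.0 [-0.08 -0.44  2.37 -0.02  0.87 -1.51]
t [1.36 9.37 1.36] a [  0.2  -1.1 -20.1] rows 2.8
(-0.056, -0.09, 0.175) 29 [np.float64(10.2), np.float64(25.0), np.float64(62.0), np.float64(31.7)] 0.0 [-0.08 -0.49  2.45 -0.04  0.68 -1.49]
t [ 2.3  10.3   1.37] a [  0.3  -1.  -29.1] rows 4.1
(-0.046, -0.09, 0.169) 32 [np.float64(5.4), np.float64(25.0), np.float64(62.0), np.float64(21.9)] 0.0 [-0.08 -0.47  2.46 -0.05  0.6  -1.48]
t [ 3.28 10.9   1.39] a [  0.3  -1.  -32.1] rows 4.5
(-0.036, -0.09, 0.1655) 34 [np.float64(5.6), np.float64(25.0), np.float64(62.0), np.float64(14.7)] 0.0 [-0.08 -0.45  2.46 -0.06  0.54 -1.47]
t [ 4.27 11.26  1.41] a [  0.4  -1.  -34.1] rows 4.8
(-0.025, -0.09, 0.165) 36 [np.float64(7.2), np.float64(25.0), np.float64(62.0), np.float64(10.2)] 0.0 [-0.08 -0.43  2.46 -0.07  0.48 -1.46]
t [ 5.36 11.32  1.43] a [  0.4  -1.  -36.1] rows 5.0
(-0.01, -0.09, 0.165) 38 [np.float64(8.3), np.float64(25.0), np.float64(62.0), np.float64(8.5)] 0.0 [-0.08 -0.39  2.45 -0.08  0.42 -1.45]
t [ 6.85 11.32  1.46] a [  0.4  -1.  -38.1] rows 5.3
(-0.01, -0.09, 0.158) 39 [np.float64(2.0), np.float64(25.0), np.float64(62.0), np.float64(8.5)] 0.0 [-0.08 -0.39  2.46 -0.09  0.39 -1.44]
t [ 6.85 12.03  1.46] a [  0.4  -1.  -39.1] rows 5.5
```

>>> play_rows:
  steps:
    - {"claw":1.8,"tx":-0.3,"ty":0,"tz":1.3,"ax":0,"ay":-1,"az":0}
    - {"claw":1.8,"tx":-0.3,"ty":2,"tz":1.3,"ax":0,"ay":-1,"az":0}
    - {"claw":1.8,"tx":-0.2,"ty":4,"tz":1.3,"ax":0,"ay":-1,"az":0}
    - {"claw":1.8,"tx":-0.1,"ty":6.2,"tz":1.3,"ax":0,"ay":-1,"az":0}
    - {"claw":1.8,"tx":-0.1,"ty":6.2,"tz":1.3,"ax":0,"ay":-1,"az":0}
    - {"claw":1.8,"tx":-0.1,"ty":6.2,"tz":1.3,"ax":0,"ay":-1,"az":0}

```text
time: 5.77
eef_pos: [0.4173, 0.0623, 0.2193]
tcp_rot: [0.705, -0.05, 0.047, -0.705]
contact_force: [0.6, -0.5, -4.0]
opening: 0.247
```

```bash
python3 - <<'E'
from geo import *
snap('side','side5');snap('top','top5')
s=logq(); print(s['time'],s['eef_pos'],s['contact_force'],s['opening']*85.4)
im,d=load('side5'); a=cv2.resize(im[110:230,210:330],None,fx=5,fy=5,interpolation=cv2.INTER_CUBIC);cv2.imwrite('pics/d6.png',a)
X,px=ringfit('side',im,d,(230,165,280,205)); X=X[(X[:,2]>.18)]
c,n,k,e=ringpose(X,None); n=n*np.sign(n[2]); print(c,W2S(c),n,k,e)
M=R.from_quat(s['tcp_rot']).as_matrix()
print('tool',M.T@(c-s['eef_pos']), M.T@n)
for C,th in [((-.082,-.09,.215),0),((-.078,-.09,.195),10),((-.066,-.09,.184),20),((-.056,-.09,.175),29)]:
    Ms=stool(th); M=RS@Ms;  plan(S2W(C)-M@OFF,M)
E
```

```text
5.8667 [0.41900602 0.06254484 0.22204851] [ 0.05270187 -0.67039563 -4.10924672] 20.991909773883407
[0.42218477 0.10685805 0.22415382] [-0.08344214 -0.0917828   0.22415382] [0.00844358 0.01207509 0.99989144] 321 4.896593950186864e-05
tool [-0.00287989 -0.00210833  0.04433349] [ 0.00844133 -0.99987783  0.01315577]
t [-0.14  0.3   0.01] a [-0.  -0.1  0.1] rows 0.1
t [0.19 2.31 0.01] a [ 0.  -0.1 -9.9] rows 1.4
t [1.32 3.43 0.01] a [  0.   -0.1 -19.9] rows 2.8
t [2.26 4.36 0.02] a [  0.   -0.1 -28.9] rows 4.0
```

View pics/d6.png

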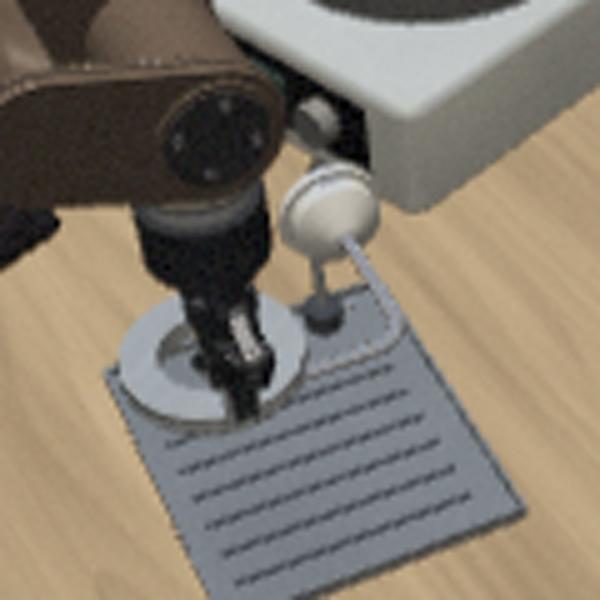

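>>> play_rows:
  steps:
    - {"claw":1.8,"tx":0,"ty":1,"tz":0,"ax":0,"ay":0,"az":-3}
    - {"claw":1.8,"tx":0.2,"ty":2.3,"tz":0,"ax":0,"ay":0,"az":-7}
    - {"claw":1.8,"tx":0.6,"ty":2.8,"tz":0,"ax":0,"ay":0,"az":-13}
    - {"claw":1.8,"tx":1,"ty":3.2,"tz":0,"ax":0,"ay":0,"az":-17}
    - {"claw":1.8,"tx":1.3,"ty":3.4,"tz":0,"ax":0,"ay":0,"az":-20}
    - {"claw":1.8,"tx":1.8,"ty":3.9,"tz":0,"ax":0,"ay":0,"az":-25}
    - {"claw":1.8,"tx":2.2,"ty":4.3,"tz":0,"ax":0,"ay":0,"az":-29}
    - {"claw":1.8,"tx":2.2,"ty":4.3,"tz":0,"ax":0,"ay":0,"az":-29}
    - {"claw":1.8,"tx":2.2,"ty":4.3,"tz":0,"ax":0,"ay":0,"az":-29}

```text
time: 6.62
eef_pos: [0.4397, 0.0602, 0.1786]
tcp_rot: [0.695, 0.13, 0.222, -0.671]
contact_force: [-0.2, -0.6, -2.5]
opening: 0.25
```

```bash
cat > look.py <<'E'
from geo import *
import sys
def look(tag,box=(225,150,300,215),zmin=.1,lo=120):
    im,d=snap('side',tag); s=logq(); print('t',round(s['time'],2),s['eef_pos'].round(4),'F',s['contact_force'].round(1),'op',round(s['opening']*85.4,1),s['qpos'].round(2))
    a=cv2.resize(im[110:230,210:330],None,fx=5,fy=5,interpolation=cv2.INTER_CUBIC);cv2.imwrite(f'pics/{tag}c.png',a)
    return im,d,s
E
python3 - <<'E'
from look import *
im,d,s=look('side6')
M=R.from_quat(s['tcp_rot']).as_matrix(); Ms=RS.T@M; C=W2S(s['eef_pos']+M@OFF); print('ring stand',C.round(4),'tooly',Ms[:,1].round(3),check(C,Ms))
for C,th in [((-.056,-.09,.175),29),((-.046,-.09,.169),32),((-.036,-.09,.1655),34),((-.025,-.09,.165),36),((-.01,-.09,.165),38)]:
    Ms=stool(th); M=RS@Ms;  plan(S2W(C)-M@OFF,M)
E
```

```text
t 6.67 [0.4405 0.0601 0.1794] F [-0.1 -0.6 -3.9] op 20.9 [-0.08 -0.49  2.45 -0.04  0.68 -1.49]
ring stand [-0.057  -0.0896  0.1759] tooly [ 0.485 -0.    -0.874] [np.float64(10.7), np.float64(24.6), np.float64(61.6), np.float64(32.7)]
t [ 0.05  0.13 -0.04] a [ 0. -0.  0.] rows 0.0
t [ 0.61  1.14 -0.04] a [ 0. -0. -3.] rows 0.4
t [ 1.3   1.94 -0.04] a [ 0. -0. -5.] rows 0.7
t [ 2.22  2.52 -0.03] a [ 0. -0. -7.] rows 1.0
t [ 3.52  3.24 -0.03] a [ 0. -0. -9.] rows 1.3
```

View pics/side6c.png

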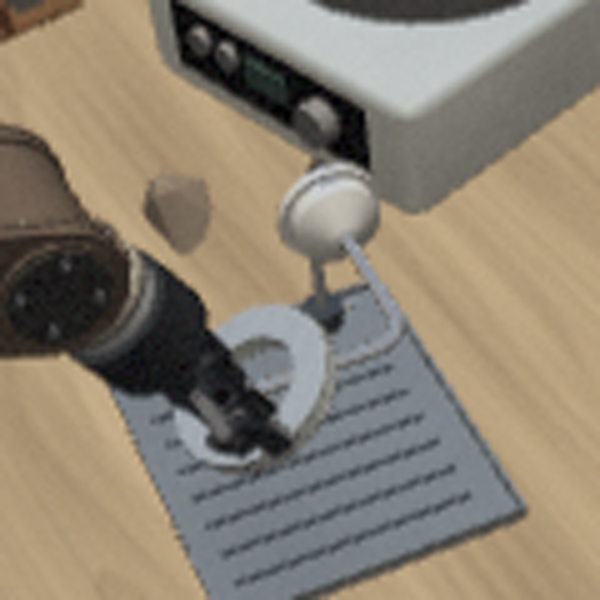

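Through: the rod is seen inside the hole around (270,380), with no extra force. I continue along the run.

>>> play_rows:
  steps:
    - {"claw":1.8,"tx":0.3,"ty":0.6,"tz":0,"ax":0,"ay":0,"az":-2}
    - {"claw":1.8,"tx":0.6,"ty":1.1,"tz":0,"ax":0,"ay":0,"az":-3}
    - {"claw":1.8,"tx":1,"ty":1.6,"tz":0,"ax":0,"ay":0,"az":-4}
    - {"claw":1.8,"tx":1.3,"ty":1.9,"tz":0,"ax":0,"ay":0,"az":-5}
    - {"claw":1.8,"tx":1.7,"ty":2.2,"tz":0,"ax":0,"ay":0,"az":-6}
    - {"claw":1.8,"tx":2.2,"ty":2.5,"tz":0,"ax":0,"ay":0,"az":-7}
    - {"claw":1.8,"tx":2.9,"ty":2.9,"tz":0,"ax":0,"ay":0,"az":-8}
    - {"claw":1.8,"tx":3.5,"ty":3.2,"tz":0,"ax":0,"ay":0,"az":-9}
    - {"claw":1.8,"tx":3.5,"ty":3.2,"tz":0,"ax":0,"ay":0,"az":-9}
    - {"claw":1.8,"tx":3.5,"ty":3.2,"tz":0,"ax":0,"ay":0,"az":-9}

```text
time: 7.5
eef_pos: [0.4864, 0.0539, 0.1678]
tcp_rot: [0.683, 0.184, 0.275, -0.652]
contact_force: [-0.4, -0.4, -3.2]
opening: 0.246
```

```bash
python3 - <<'E'
from look import *
im,d,s=look('side7')
M=R.from_quat(s['tcp_rot']).as_matrix(); Ms=RS.T@M; C=W2S(s['eef_pos']+M@OFF); print('ring stand',C.round(4),'tooly',Ms[:,1].round(3),check(C,Ms))
for C,th in [((-.01,-.09,.165),38),((-.01,-.09,.158),38),((-.01,-.09,.155),38)]:
    Ms=stool(th); M=RS@Ms;  plan(S2W(C)-M@OFF,M)
E
```

```text
t 7.55 [0.4862 0.0539 0.1676] F [-0.   0.6 -3.8] op 21.1 [-0.08 -0.39  2.45 -0.08  0.42 -1.45]
ring stand [-0.0105 -0.0896  0.1644] tooly [ 0.615 -0.    -0.788] [np.float64(7.7), np.float64(24.6), np.float64(61.6), np.float64(8.1)]
t [ 0.07 -0.02 -0.04] a [ 0. -0. -0.] rows 0.0
t [-0.36  0.54 -0.04] a [ 0. -0. -0.] rows 0.2
t [-0.54  0.77 -0.04] a [ 0. -0. -0.] rows 0.2
```

View pics/side7c.png

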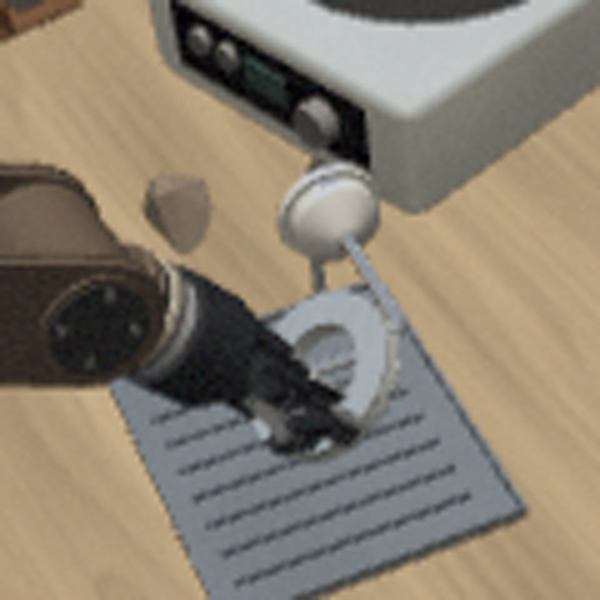

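>>> play_rows:
  steps:
    - {"claw":1.8,"tx":-0.2,"ty":0.25,"tz":0,"ax":0,"ay":0,"az":0}
    - {"claw":1.8,"tx":-0.4,"ty":0.5,"tz":0,"ax":0,"ay":0,"az":0}
    - {"claw":1.8,"tx":-0.4,"ty":0.5,"tz":0,"ax":0,"ay":0,"az":0}

```text
time: 7.8
eef_pos: [0.4848, 0.0542, 0.1593]
tcp_rot: [0.683, 0.184, 0.274, -0.652]
contact_force: [-0.1, 0.2, -4.6]
opening: 0.245
```

```bash
python3 - <<'E'
from geo import *
s=logq(); print(s['contact_force'],s['wrist_torque'])
M=R.from_quat(s['tcp_rot']).as_matrix(); Ms=RS.T@M; C=W2S(s['eef_pos']+M@OFF); print('ring stand',C.round(4),'tooly',Ms[:,1].round(3),check(C,Ms))
E
```

```text
[-0.09792225  0.17840874 -4.62654672] [-0.14245932  0.74251189  0.00279841]
ring stand [-0.0118 -0.0896  0.1561] tooly [ 0.614 -0.    -0.789] [np.float64(-0.3), np.float64(24.6), np.float64(61.6), np.float64(8.1)]
```

>>> play_rows:
  steps:
    - {"claw":1.8,"tx":-0.06,"ty":0.08,"tz":0,"ax":0,"ay":0,"az":0}
    - {"claw":1.8,"tx":-0.12,"ty":0.16,"tz":0,"ax":0,"ay":0,"az":0}
    - {"claw":1.8,"tx":-0.12,"ty":0.16,"tz":0,"ax":0,"ay":0,"az":0}

```text
time: 8.05
eef_pos: [0.4857, 0.0542, 0.1585]
tcp_rot: [0.683, 0.185, 0.275, -0.652]
contact_force: [-0.6, 0.4, -2.7]
opening: 0.244
```

```bash
python3 - <<'E'
from geo import *
s=ctrl.get_state(); q=s['qpos']; M=R.from_quat(s['tcp_rot']).as_matrix(); p0=s['eef_pos']
for d in (0,.02,.04,.06,.08):
    r,e=ik(p0-d*M[:,1],M,q); print('back',d,e,r.round(2))
for d,th in ((.03,5),(.05,10),(.05,15),(.07,20),(.09,30)):
    M2=M@R.from_rotvec([0,0,np.radians(th)]).as_matrix(); P=p0-M@np.array([0,d,0]); r,e=ik(P,M2,q); print('backpitch',d,th,e,r.round(2), (M2[:,1]).round(2))
E
```

```text
back 0 6.672690067155429e-09 [-0.08 -0.38  2.46 -0.09  0.4  -1.45]
back 0.02 1.7175150190951172e-13 [-0.08 -0.45  2.47 -0.08  0.46 -1.45]
back 0.04 0.00014764885967100128 [-0.07 -0.51  2.48 -0.08  0.51 -1.46]
back 0.06 0.0018071290099122561 [-0.07 -0.57  2.48 -0.08  0.58 -1.45]
back 0.08 0.002781927993370459 [-0.06 -0.63  2.48 -0.08  0.64 -1.45]
backpitch 0.03 5 4.490587351272125e-14 [-0.08 -0.44  2.43 -0.06  0.58 -1.48] [ 0.54 -0.07 -0.84]
backpitch 0.05 10 1.5999182534365275e-10 [-0.08 -0.46  2.39 -0.04  0.73 -1.49] [ 0.47 -0.06 -0.88]
backpitch 0.05 15 8.326672684688674e-16 [-0.08 -0.41  2.34 -0.03  0.81 -1.5 ] [ 0.39 -0.05 -0.92]
backpitch 0.07 20 2.8296696319479038e-14 [-0.08 -0.42  2.3  -0.02  0.95 -1.51] [ 0.31 -0.04 -0.95]
backpitch 0.09 30 1.0257240208108519e-11 [-0.09 -0.36  2.21 -0.01  1.15 -1.52] [ 0.14 -0.02 -0.99]
```

>>> play_rows:
  steps:
    - {"claw":4.6,"tx":0,"ty":0,"tz":0,"ax":0,"ay":0,"az":0}
    - {"claw":4.6,"tx":0,"ty":0,"tz":0,"ax":0,"ay":0,"az":0}
    - {"claw":4.6,"tx":0,"ty":0,"tz":0,"ax":0,"ay":0,"az":0}
    - {"claw":4.6,"tx":0,"ty":0,"tz":0,"ax":0,"ay":0,"az":0}
    - {"claw":4.6,"tx":0,"ty":-2,"tz":0,"ax":0,"ay":0,"az":0}
    - {"claw":4.6,"tx":0,"ty":-3.5,"tz":0,"ax":0,"ay":0,"az":2}
    - {"claw":4.6,"tx":0,"ty":-5,"tz":0,"ax":0,"ay":0,"az":6}
    - {"claw":4.6,"tx":0,"ty":-7,"tz":0,"ax":0,"ay":0,"az":12}
    - {"claw":4.6,"tx":0,"ty":-9,"tz":0,"ax":0,"ay":0,"az":19}
    - {"claw":4.6,"tx":0,"ty":-9,"tz":0,"ax":0,"ay":0,"az":26}

```text
time: 8.88
eef_pos: [0.4316, 0.0619, 0.235]
tcp_rot: [0.706, 0.028, 0.123, -0.697]
contact_force: [1.1, 0.5, 0.7]
opening: 0.54
```

```bash
python3 - <<'E'
from look import *
im,d,s=look('side8')
E
```

```text
t 8.93 [0.4347 0.0609 0.2344] F [ 2.3 -3.1  1.5] op 46.1 [-0.09 -0.4   2.23 -0.01  1.09 -1.52]
```

View pics/side8c.png

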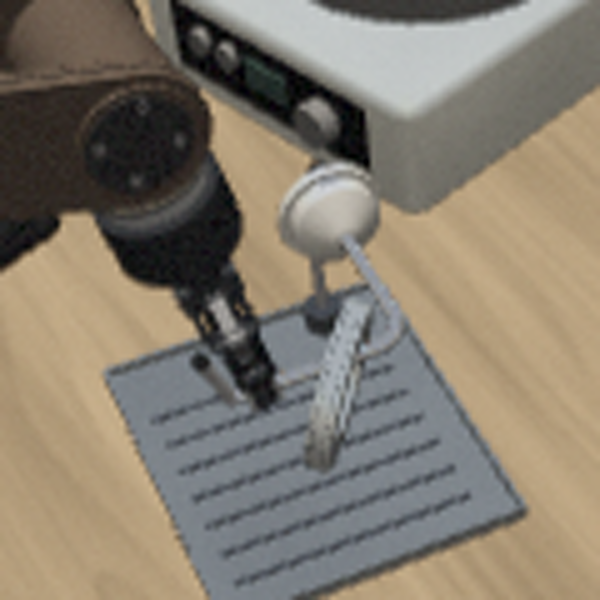

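```bash
python3 - <<'E'
from geo import *
M=RS@stool(0,(1,0,0)); print(M.round(2)); plan(S2W((.0,-.08,.30)),M)
M=RS@stool(0); plan(S2W((.0,-.08,.30)),M)
E
```

```text
[[-0.13  0.    0.99]
 [-0.99  0.   -0.13]
 [ 0.   -1.    0.  ]]
t [ 7.71 -5.05  5.57] a [-9.5 89.6  9.5] rows 12.6
t [ 7.71 -5.05  5.57] a [-0.  -0.1 12.1] rows 2.6
```

>>> play_rows:
  steps:
    - {"claw":4.6,"tx":0,"ty":-4,"tz":0,"ax":0,"ay":0,"az":0}
    - {"claw":4.6,"tx":2,"ty":-7,"tz":1,"ax":-1,"ay":7,"az":1}
    - {"claw":4.6,"tx":4,"ty":-6,"tz":3,"ax":-2,"ay":14,"az":2}
    - {"claw":4.6,"tx":7.7,"ty":-5,"tz":5.6,"ax":-9.5,"ay":89.6,"az":9.5}
    - {"claw":4.6,"tx":7.7,"ty":-5,"tz":5.6,"ax":-9.5,"ay":89.6,"az":9.5}
    - {"claw":4.6,"tx":7.7,"ty":-5,"tz":5.6,"ax":-9.5,"ay":89.6,"az":9.5}
    - {"claw":4.6,"tx":7.7,"ty":-5,"tz":5.6,"ax":-9.5,"ay":89.6,"az":9.5}
    - {"claw":4.6,"tx":7.7,"ty":-5,"tz":5.6,"ax":-9.5,"ay":89.6,"az":9.5}
    - {"claw":4.6,"tx":7.7,"ty":-5,"tz":5.6,"ax":-9.5,"ay":89.6,"az":9.5}
    - {"claw":4.6,"tx":7.7,"ty":-5,"tz":5.6,"ax":-9.5,"ay":89.6,"az":9.5}
    - {"claw":4.6,"tx":7.7,"ty":-5,"tz":5.6,"ax":-9.5,"ay":89.6,"az":9.5}
    - {"claw":4.6,"tx":7.7,"ty":-5,"tz":5.6,"ax":-9.5,"ay":89.6,"az":9.5}

```text
time: 9.93
eef_pos: [0.5028, 0.1085, 0.2939]
tcp_rot: [0.517, -0.474, 0.493, -0.515]
contact_force: [-0.6, 0.3, -0.4]
opening: 0.537
```

```bash
python3 - <<'E'
from look import *
im,d,s=look('side9'); M=RS.T@R.from_quat(s['tcp_rot']).as_matrix(); print(M.round(3).tolist())
E
```

```text
t 9.98 [0.503  0.1081 0.2939] F [ 0.4 -0.7  0.4] op 46.1 [ 0.03 -0.12  1.9  -0.02  1.35 -0.03]
[[0.194, 0.02, 0.981], [-0.981, -0.019, 0.194], [0.023, -1.0, 0.016]]
```

View pics/side9c.png

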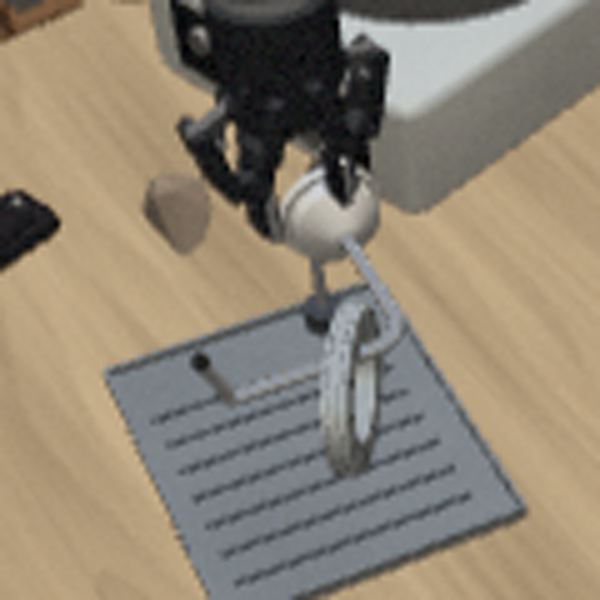

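```bash
python3 - <<'E'
from geo import *
M=RS@stool(0,(1,0,0)); plan(S2W((.01,-.08,.30)),M)
E
```

```text
t [ 0.31 -0.58  1.33] a [-1.1 11.2  1.2] rows 1.6
```

>>> play_rows:
  steps:
    - {"claw":4.6,"tx":0,"ty":0,"tz":0,"ax":0,"ay":6,"az":0}
    - {"claw":4.6,"tx":0,"ty":0,"tz":0,"ax":-1,"ay":11,"az":1}
    - {"claw":4.6,"tx":0,"ty":0,"tz":0,"ax":-1,"ay":11,"az":1}
    - {"claw":4.6,"tx":0,"ty":0,"tz":0,"ax":-1,"ay":11,"az":1}
    - {"claw":4.6,"tx":0,"ty":0,"tz":0,"ax":-1,"ay":11,"az":1}
    - {"claw":4.6,"tx":0,"ty":0,"tz":0,"ax":-1,"ay":11,"az":1}
    - {"claw":4.6,"tx":0,"ty":0,"tz":0,"ax":-1,"ay":11,"az":1}
    - {"claw":4.6,"tx":0,"ty":0,"tz":0,"ax":-1,"ay":11,"az":1}
    - {"claw":4.6,"tx":0,"ty":0,"tz":0,"ax":-1,"ay":11,"az":1}
    - {"claw":4.6,"tx":0,"ty":0,"tz":0,"ax":-1,"ay":11,"az":1}

```text
time: 10.82
eef_pos: [0.5026, 0.1084, 0.2942]
tcp_rot: [0.47, -0.528, 0.53, -0.468]
contact_force: [-0.7, 1.5, -0.8]
opening: 0.534
```

```bash
python3 - <<'E'
from look import *
im,d,s=look('side10'); snap('top','top10'); M=RS.T@R.from_quat(s['tcp_rot']).as_matrix(); print(M.round(3).tolist(),W2S(s['eef_pos']))
P=cloud('side',d); u0,v0=268,165
B=P[165:210,268:292].reshape(-1,3); B=B[(B[:,2]>.08)&(B[:,2]<.21)]; S=(B-np.r_[mu,0])@RS
S=S[(S[:,0]>-.04)&(S[:,0]<.06)&(S[:,1]<-.0)]
for z in np.arange(.08,.21,.015):
    k=(S[:,2]>=z)&(S[:,2]<z+.015); 
    if k.any(): print(round(z,3),k.sum(),S[k].min(0).round(3),S[k].mean(0).round(3),S[k].max(0).round(3))
# overlay predicted ring outlines for x candidates
E
```

```text
t 10.87 [0.5026 0.1084 0.2943] F [-0.   0.5  0.1] op 46.2 [ 0.02 -0.12  1.89 -0.    1.37  0.14]
[[0.014, 0.001, 1.0], [-1.0, -0.004, 0.014], [0.004, -1.0, 0.001]] [-0.00396512 -0.07950056  0.29425639]
0.08 15 [ 0.001 -0.113  0.082] [ 0.018 -0.086  0.089] [ 0.038 -0.056  0.095]
0.095 49 [-0.023 -0.13   0.097] [ 0.014 -0.084  0.103] [ 0.042 -0.049  0.109]
0.11 36 [-0.028 -0.134  0.11 ] [ 0.012 -0.086  0.117] [ 0.044 -0.046  0.125]
0.125 24 [-0.027 -0.137  0.125] [-0.001 -0.106  0.132] [ 0.049 -0.036  0.139]
0.14 27 [-0.029 -0.137  0.14 ] [-0.009 -0.118  0.148] [ 0.041 -0.048  0.155]
0.155 112 [-0.032 -0.136  0.155] [ 0.015 -0.085  0.165] [ 0.059 -0.01   0.17 ]
0.17 69 [-0.03  -0.125  0.17 ] [ 0.007 -0.096  0.176] [ 0.057 -0.028  0.185]
0.185 79 [-0.016 -0.116  0.185] [ 0.007 -0.088  0.191] [ 0.032 -0.056  0.198]
```

View pics/side10c.png

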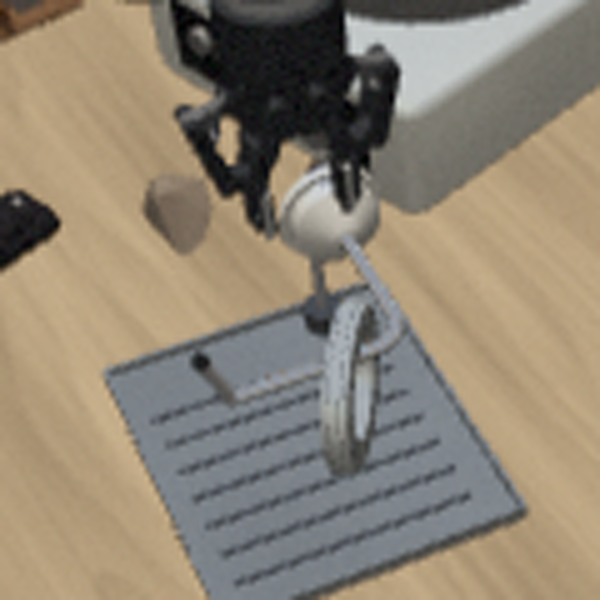

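```bash
cat > rf.py <<'E'
from geo import *
def fitring(im,d,box,lo=110,cam='side',rodcut=True,init=(.01,-.08,.135,-.6,0)):
    """fit ring SDF (upright-ish): stand centre x,y,z, yaw of normal, pitch"""
    P=cloud(cam,d); u0,v0,u1,v1=box; I=im.astype(int)
    m=np.zeros(d.shape,bool); m[v0:v1,u0:u1]=True
    m&=(d>0)&(I.min(2)>lo)
    X=(P[m]-np.r_[mu,0])@RS; X=X[(X[:,2]>.06)&(X[:,2]<.245)]
    c=np.array(init[:3]); X=X[np.linalg.norm(X-c,axis=1)<.075]
    dr=np.min(np.linalg.norm(X[:,None]-ROD[None],axis=2),axis=1); X=X[dr>.011]
    def f(v):
        n=np.array([np.cos(v[3])*np.cos(v[4]),np.sin(v[3])*np.cos(v[4]),np.sin(v[4])])
        D=X-v[:3]; h=D@n; r=np.linalg.norm(D-h[:,None]*n,axis=1)
        q=np.stack([np.abs(r-.0475)-.0125,np.abs(h)-.009],1)
        return np.linalg.norm(np.maximum(q,0),axis=1)+np.minimum(q.max(1),0)
    best=None
    for y0 in np.radians(np.arange(-90,90,15)):
        r=least_squares(f,[*init[:3],y0,0],loss='soft_l1',f_scale=.003)
        if best is None or r.cost<best.cost: best=r
    v=best.x; return v,len(X),np.abs(f(v)).mean()
E
python3 - <<'E'
from rf import *
im,d=load('side10'); v,n,e=fitring(im,d,(262,160,296,212)); print(v[:3].round(4),np.degrees(v[3:]).round(1),n,e)
im9,d9=load('side9'); v9,n,e=fitring(im9,d9,(262,160,296,212)); print(v9[:3].round(4),np.degrees(v9[3:]).round(1),n,e)
E
```

```text
[ 0.0091 -0.0811  0.1352] [-31.1  -0.4] 196 0.0015065319721359798
[ 0.0123 -0.0847  0.135 ] [-38.4   1.8] 208 0.0017233866113869046
```

```bash
python3 - <<'E'
from geo import *
c,s_=np.cos(np.radians(-31)),np.sin(np.radians(-31))
M=RS@stool(0,(c,s_,0)); plan(S2W((.009,-.081,.24)),M); plan(S2W((.009,-.081,.179)),M)
E
```

```text
t [0.14 5.42 1.29] a [-0.1 31.8  0.2] rows 4.4
t [ 0.12 11.52  1.29] a [-0.1 31.8  0.2] rows 4.4
```

>>> play_rows:
  steps:
    - {"claw":4.6,"tx":0.1,"ty":2,"tz":1.3,"ax":0,"ay":7,"az":0}
    - {"claw":4.6,"tx":0.1,"ty":3,"tz":1.3,"ax":0,"ay":14,"az":0}
    - {"claw":4.6,"tx":0.1,"ty":4,"tz":1.3,"ax":0,"ay":21,"az":0}
    - {"claw":4.6,"tx":0.1,"ty":5,"tz":1.3,"ax":0,"ay":28,"az":0}
    - {"claw":4.6,"tx":0.1,"ty":6.5,"tz":1.3,"ax":0,"ay":31.5,"az":0}
    - {"claw":4.6,"tx":0.1,"ty":6.5,"tz":1.3,"ax":0,"ay":31.5,"az":0}
    - {"claw":4.6,"tx":0.1,"ty":6.5,"tz":1.3,"ax":0,"ay":31.5,"az":0}

```text
time: 11.5
eef_pos: [0.5148, 0.1055, 0.2284]
tcp_rot: [0.309, -0.635, 0.638, -0.307]
contact_force: [-0.0, -0.3, -0.1]
opening: 0.541
```

```bash
python3 - <<'E'
from look import *
from rf import *
im,d,s=look('side11'); v,n,e=fitring(im,d,(262,160,296,212)); print(v[:3].round(4),np.degrees(v[3:]).round(1),n,e)
a=v[3]; M=RS@stool(0,(np.cos(a),np.sin(a),0)); print(W2S(s['eef_pos'])); plan(S2W((*v[:2],.179)),M)
E
```

```text
t 11.55 [0.5155 0.1055 0.2295] F [ 0.7  0.7 -0.6] op 45.8 [ 0.01 -0.04  1.94 -0.    1.24  0.68]
[ 0.0092 -0.0817  0.1354] [-33.2  -0.7] 201 0.001535289128406303
[ 0.00917331 -0.08063937  0.22953858]
t [0.07 5.05 0.04] a [-0.2  2.6  0.2] rows 1.2
```

View pics/side11c.png

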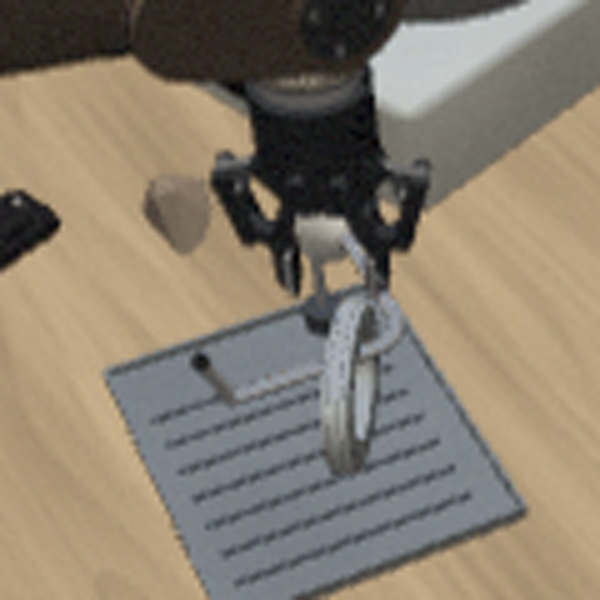

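>>> play_rows:
  grip_force: 50
  steps:
    - {"claw":4.6,"tx":0,"ty":2.5,"tz":0,"ax":0,"ay":2,"az":0}
    - {"claw":4.6,"tx":0,"ty":5,"tz":0,"ax":0,"ay":2,"az":0}
    - {"claw":4.6,"tx":0,"ty":5,"tz":0,"ax":0,"ay":2,"az":0}
    - {"claw":4.6,"tx":0,"ty":5,"tz":0,"ax":0,"ay":2,"az":0}

```text
time: 11.88
eef_pos: [0.5149, 0.1053, 0.1791]
tcp_rot: [0.298, -0.641, 0.643, -0.295]
contact_force: [-0.4, 0.2, 0.7]
opening: 0.542
```

>>> play_rows:
  grip_force: 50
  steps:
    - {"claw":3,"tx":0,"ty":0,"tz":0,"ax":0,"ay":0,"az":0}
    - {"claw":2,"tx":0,"ty":0,"tz":0,"ax":0,"ay":0,"az":0}
    - {"claw":1,"tx":0,"ty":0,"tz":0,"ax":0,"ay":0,"az":0}
    - {"claw":1,"tx":0,"ty":0,"tz":0,"ax":0,"ay":0,"az":0}
    - {"claw":1,"tx":0,"ty":0,"tz":0,"ax":0,"ay":0,"az":0}

```text
time: 12.3
eef_pos: [0.5167, 0.1054, 0.1817]
tcp_rot: [0.296, -0.64, 0.644, -0.297]
contact_force: [-2.1, 0.5, 7.2]
opening: 0.195
```

```bash
python3 - <<'E'
from look import *
from rf import *
im,d,s=look('side12'); v,n,e=fitring(im,d,(262,160,296,212)); print(v[:3].round(4),np.degrees(v[3:]).round(1),n,e)
print(W2S(s['eef_pos']),s['wrist_torque'], (RS.T@R.from_quat(s['tcp_rot']).as_matrix()).round(3).tolist())
E
```

```text
t 12.35 [0.5167 0.1054 0.1818] F [-1.2  0.   6.7] op 16.7 [ 0.01  0.01  1.99 -0.    1.15  0.72]
[ 0.0133 -0.0833  0.1352] [-34.2   5.6] 181 0.0017038868440309106
[ 0.01042021 -0.08058038  0.18175454] [-0.00796927  0.16470821 -0.00194728] [[-0.54, 0.005, 0.841], [-0.841, -0.004, -0.54], [0.001, -1.0, 0.006]]
```

View pics/side12c.png

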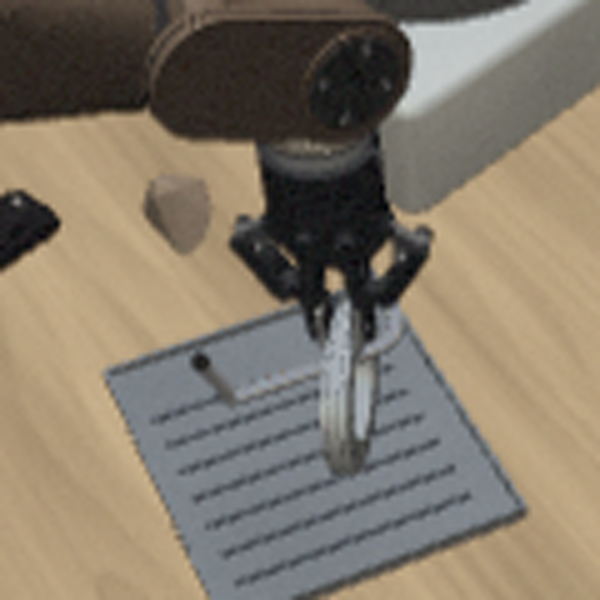

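```bash
python3 - <<'E'
from geo import *
for cam,tag in (('side','side0'),('top','top0')):
    im,d=load(tag); P=cloud(cam,d).reshape(-1,3); S=(P-np.r_[mu,0])@RS
    k=(np.abs(S[:,0]-.06)<.045)&(S[:,1]>-.02)&(S[:,1]<.13)&(S[:,2]>.1)&(S[:,2]<.23); S=S[k]; print(cam,len(S))
    r=np.hypot(S[:,0]-.06,S[:,2]-.165)
    for y in np.arange(-.02,.12,.005):
        m=(S[:,1]>=y)&(S[:,1]<y+.005)
        if m.any(): print(round(y,3),m.sum(),'r',r[m].max().round(3),np.median(r[m]).round(3),'z',S[m,2].max().round(3))
E
```

```text
side 337
-0.02 4 r 0.011 0.006 z 0.169
-0.015 3 r 0.009 0.008 z 0.171
-0.005 5 r 0.01 0.006 z 0.171
0.0 2 r 0.008 0.006 z 0.17
0.005 3 r 0.009 0.009 z 0.173
0.01 2 r 0.007 0.004 z 0.169
0.015 5 r 0.009 0.008 z 0.173
0.02 1 r 0.006 0.006 z 0.168
0.025 15 r 0.019 0.014 z 0.184
0.03 38 r 0.023 0.016 z 0.186
0.035 44 r 0.037 0.024 z 0.195
0.04 63 r 0.039 0.028 z 0.201
0.045 34 r 0.037 0.033 z 0.201
0.05 15 r 0.036 0.034 z 0.201
0.055 43 r 0.046 0.037 z 0.207
0.06 42 r 0.045 0.038 z 0.206
0.065 13 r 0.043 0.039 z 0.205
0.07 2 r 0.039 0.036 z 0.199
0.08 3 r 0.034 0.033 z 0.199
top 309
-0.02 6 r 0.007 0.004 z 0.171
-0.015 3 r 0.011 0.007 z 0.176
-0.01 4 r 0.008 0.004 z 0.173
-0.005 4 r 0.006 0.004 z 0.171
0.0 3 r 0.006 0.005 z 0.171
0.005 6 r 0.008 0.005 z 0.173
0.01 2 r 0.011 0.009 z 0.176
0.015 4 r 0.009 0.007 z 0.174
0.02 5 r 0.01 0.007 z 0.175
0.025 5 r 0.009 0.008 z 0.173
0.03 6 r 0.015 0.011 z 0.179
0.035 20 r 0.025 0.015 z 0.189
0.04 28 r 0.035 0.024 z 0.2
0.045 31 r 0.038 0.03 z 0.201
0.05 24 r 0.039 0.033 z 0.201
0.055 29 r 0.041 0.035 z 0.205
0.06 33 r 0.046 0.035 z 0.21
0.065 37 r 0.046 0.039 z 0.208
0.07 10 r 0.041 0.039 z 0.205
0.075 9 r 0.036 0.031 z 0.201
0.08 11 r 0.037 0.03 z 0.202
0.085 4 r 0.024 0.016 z 0.188
0.09 4 r 0.011 0.009 z 0.175
0.095 4 r 0.007 0.007 z 0.172
0.1 1 r 0.006 0.006 z 0.17
0.105 3 r 0.007 0.004 z 0.17
0.11 8 r 0.058 0.033 z 0.166
0.115 5 r 0.05 0.016 z 0.159
```

>>> play_rows:
  grip_force: 60
  steps:
    - {"claw":1,"tx":0,"ty":-1,"tz":0,"ax":0,"ay":0,"az":0}
    - {"claw":1,"tx":0,"ty":-2,"tz":0,"ax":0,"ay":0,"az":0}
    - {"claw":1,"tx":0,"ty":-3,"tz":0,"ax":0,"ay":0,"az":0}
    - {"claw":1,"tx":0,"ty":-3.2,"tz":0,"ax":0,"ay":0,"az":0}
    - {"claw":1,"tx":0,"ty":-3.2,"tz":0,"ax":0,"ay":-6,"az":0}
    - {"claw":1,"tx":0,"ty":-3.2,"tz":0,"ax":0,"ay":-12,"az":0}
    - {"claw":1,"tx":0,"ty":-3.2,"tz":0,"ax":0,"ay":-18,"az":0}
    - {"claw":1,"tx":0,"ty":-3.2,"tz":0,"ax":0,"ay":-24,"az":0}
    - {"claw":1,"tx":0,"ty":-3.2,"tz":0,"ax":0,"ay":-30,"az":0}
    - {"claw":1,"tx":0,"ty":-3.2,"tz":0,"ax":0,"ay":-33,"az":0}
    - {"claw":1,"tx":0,"ty":-3.2,"tz":0,"ax":0,"ay":-33,"az":0}
    - {"claw":1,"tx":0,"ty":-3.2,"tz":0,"ax":0,"ay":-33,"az":0}

```text
time: 13.35
eef_pos: [0.5152, 0.1054, 0.211]
tcp_rot: [0.467, -0.531, 0.533, -0.465]
contact_force: [0.0, -0.2, -3.2]
opening: 0.189
```

```bash
python3 - <<'E'
from look import *
from rf import *
im,d,s=look('side13'); v,n,e=fitring(im,d,(255,140,300,212),init=(.01,-.08,.165)); print(v[:3].round(4),np.degrees(v[3:]).round(1),n,e)
Ms=RS.T@R.from_quat(s['tcp_rot']).as_matrix()
print(W2S(s['eef_pos']),s['wrist_torque'], Ms.round(3).tolist())
for x,y,a in [(.035,-.08,0),(.0475,-.0767,30),(.0567,-.0675,60),(.06,-.055,90),(.06,-.01,90)]:
    M=RS@stool(0,(np.cos(np.radians(a)),np.sin(np.radians(a)),0)); plan(S2W((x,y,.2118)),M)
E
```

```text
t 13.4 [0.5152 0.1054 0.2111] F [-0.4 -0.1 -4.1] op 16.1 [ 0.01 -0.03  1.96 -0.    1.21  0.14]
[ 0.0092 -0.0814  0.1643] [-0.6 -0.4] 192 0.001322949474100182
[ 0.00897197 -0.080743    0.21110193] [ 0.01867615  0.00519916 -0.00716001] [[0.003, 0.0, 1.0], [-1.0, -0.004, 0.003], [0.004, -1.0, 0.0]]
t [-0.07 -0.07  2.6 ] a [-0.   0.2  0.2] rows 0.6
t [-0.39 -0.07  3.85] a [  0.  -29.8   0.2] rows 4.2
t [-1.31 -0.07  4.78] a [  0.1 -59.8   0.2] rows 8.4
t [-2.56 -0.08  5.11] a [  0.2 -89.8   0.2] rows 12.5
t [-7.06 -0.1   5.13] a [  0.2 -89.8   0.2] rows 12.5
```

View pics/side13c.png

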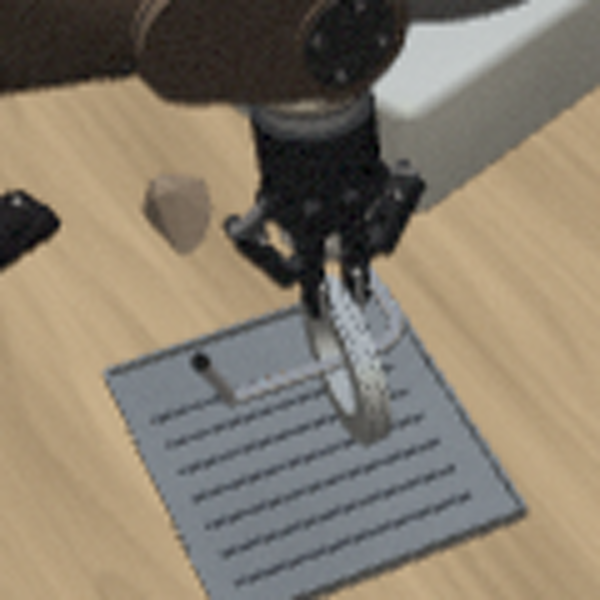

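>>> play_rows:
  steps:
    - {"claw":1,"tx":0,"ty":0,"tz":1,"ax":0,"ay":0,"az":0}
    - {"claw":1,"tx":0,"ty":0,"tz":2,"ax":0,"ay":-2,"az":0}
    - {"claw":1,"tx":-0.1,"ty":0,"tz":2.6,"ax":0,"ay":-6,"az":0}
    - {"claw":1,"tx":-0.15,"ty":0,"tz":3,"ax":0,"ay":-12,"az":0}
    - {"claw":1,"tx":-0.25,"ty":0,"tz":3.3,"ax":0,"ay":-18,"az":0}
    - {"claw":1,"tx":-0.3,"ty":0,"tz":3.6,"ax":0,"ay":-24,"az":0}
    - {"claw":1,"tx":-0.4,"ty":0,"tz":3.85,"ax":0,"ay":-30,"az":0}
    - {"claw":1,"tx":-0.55,"ty":0,"tz":4.1,"ax":0,"ay":-36,"az":0}
    - {"claw":1,"tx":-0.75,"ty":0,"tz":4.3,"ax":0,"ay":-42,"az":0}
    - {"claw":1,"tx":-0.95,"ty":0,"tz":4.5,"ax":0,"ay":-48,"az":0}
    - {"claw":1,"tx":-1.15,"ty":0,"tz":4.65,"ax":0,"ay":-54,"az":0}
    - {"claw":1,"tx":-1.3,"ty":0,"tz":4.8,"ax":0,"ay":-60,"az":0}

```text
time: 14.4
eef_pos: [0.5655, 0.112, 0.2111]
tcp_rot: [0.672, -0.225, 0.226, -0.669]
contact_force: [-0.4, 0.0, -4.3]
opening: 0.189
```

```bash
python3 - <<'E'
from geo import *
s=logq();Ms=RS.T@R.from_quat(s['tcp_rot']).as_matrix()
print(W2S(s['eef_pos']),s['contact_force'],s['wrist_torque'], Ms.round(3).tolist())
for x,y,a in [(.0567,-.0675,60),(.06,-.055,90),(.06,-.03,90),(.06,-.01,90)]:
    M=RS@stool(0,(np.cos(np.radians(a)),np.sin(np.radians(a)),0)); plan(S2W((x,y,.2118)),M)
E
```

```text
[ 0.05791011 -0.06739636  0.21107647] [-0.40342358  0.01349145 -4.31246964] [ 0.03058898 -0.00783848  0.04257837] [[0.871, 0.001, 0.492], [-0.492, -0.004, 0.871], [0.003, -1.0, -0.003]]
t [-0.1  -0.07 -0.07] a [0.2 0.5 0.2] rows 0.1
t [-0.43 -0.08  1.18] a [  0.2 -29.5   0.1] rows 4.1
t [-1.66 -0.09  3.36] a [  0.2 -29.5   0.1] rows 4.1
t [-2.64 -0.1   5.1 ] a [  0.2 -29.5   0.1] rows 4.1
```

>>> play_rows:
  steps:
    - {"claw":1,"tx":-0.15,"ty":0,"tz":0.3,"ax":0,"ay":-6,"az":0}
    - {"claw":1,"tx":-0.2,"ty":0,"tz":0.6,"ax":0,"ay":-12,"az":0}
    - {"claw":1,"tx":-0.3,"ty":0,"tz":0.8,"ax":0,"ay":-18,"az":0}
    - {"claw":1,"tx":-0.4,"ty":0,"tz":1.1,"ax":0,"ay":-24,"az":0}
    - {"claw":1,"tx":-0.5,"ty":0,"tz":1.3,"ax":0.2,"ay":-29.5,"az":0.1}
    - {"claw":1,"tx":-1,"ty":0,"tz":2.2,"ax":0.2,"ay":-29.5,"az":0.1}
    - {"claw":1,"tx":-1.66,"ty":0,"tz":3.36,"ax":0.2,"ay":-29.5,"az":0.1}
    - {"claw":1,"tx":-2.64,"ty":0,"tz":5.1,"ax":0.2,"ay":-29.5,"az":0.1}
    - {"claw":1,"tx":-2.64,"ty":0,"tz":5.1,"ax":0.2,"ay":-29.5,"az":0.1}
    - {"claw":1,"tx":-2.64,"ty":0,"tz":5.1,"ax":0.2,"ay":-29.5,"az":0.1}
    - {"claw":1,"tx":-2.64,"ty":0,"tz":5.1,"ax":0.2,"ay":-29.5,"az":0.1}

```text
time: 15.32
eef_pos: [0.5747, 0.1692, 0.2108]
tcp_rot: [0.706, -0.049, 0.049, -0.705]
contact_force: [-0.0, -0.2, -4.4]
opening: 0.187
```

```bash
python3 - <<'E'
from look import *
from rf import *
im,d,s=look('side14'); v,n,e=fitring(im,d,(245,130,305,200),init=(.06,-.01,.165)); print(v[:3].round(4),np.degrees(v[3:]).round(1),n,e)
Ms=RS.T@R.from_quat(s['tcp_rot']).as_matrix()
print(W2S(s['eef_pos']),s['wrist_torque'], Ms.round(3).tolist())
for x,y,a in [(.06,.01,90),(.06,.048,90)]:
    M=RS@stool(0,(np.cos(np.radians(a)),np.sin(np.radians(a)),0)); plan(S2W((x,y,.2118)),M)
a=cv2.resize(im[120:205,225:310],None,fx=7,fy=7,interpolation=cv2.INTER_CUBIC);cv2.imwrite('pics/side14c.png',a)
E
```

```text
t 15.37 [0.5747 0.1688 0.2108] F [ 0.  -0.7 -3.9] op 16.3 [ 0.12  0.14  1.79 -0.    1.21 -1.31]
[0.0523 0.0113 0.1672] [ 2.8 23.1] 220 0.012104524308582483
[ 0.0593955  -0.00992565  0.21081258] [0.01586533 0.03657881 0.01673649] [[1.0, -0.0, 0.005], [-0.005, -0.001, 1.0], [-0.0, -1.0, -0.001]]
t [ 0.05 -0.1   1.99] a [ 0.  -0.3 -0. ] rows 0.5
t [ 0.03 -0.1   5.79] a [ 0.  -0.3 -0. ] rows 1.4
```

View pics/side14c.png

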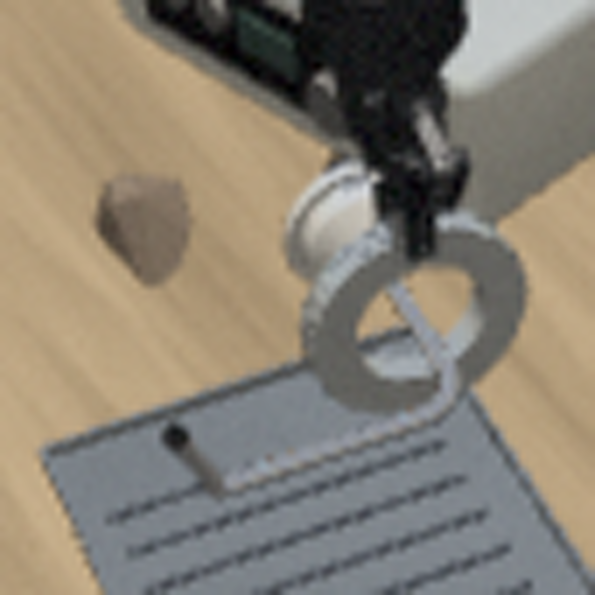

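```bash
python3 - <<'E'
from rf import *
im,d=load('side14')
v,n,e=fitring(im,d,(262,145,303,182),lo=70,init=(.06,-.01,.164)); print('ring',v[:3].round(4),np.degrees(v[3:]).round(1),n,e)
# hub fit: side0+side10
X=[]
for t in ('side0','side10','side9','side13'):
    im,d=load(t); I=im.astype(int); P=(cloud('side',d).reshape(-1,3)-np.r_[mu,0])@RS; b=(I.min(2)>130).ravel()
    k=b&(np.abs(P[:,0]-.06)<.045)&(P[:,1]>.028)&(P[:,1]<.068)&(P[:,2]>.12)&(P[:,2]<.21); X.append(P[k]); print(t,k.sum())
def f(v,X):
    # profile distance: r vs y
    cx,cz,ys=v; r=np.hypot(X[:,0]-cx,X[:,2]-cz); y=X[:,1]-ys
    prof=np.array([[-.030,0],[-.030,.012],[-.014,.0335],[0,.0335],[0,.040],[.006,.040]])
    D=[]
    for a,b in zip(prof[:-1],prof[1:]):
        ab=b-a; t=np.clip(((y-a[0])*ab[0]+(r-a[1])*ab[1])/(ab@ab),0,1); D.append(np.hypot(y-a[0]-t*ab[0],r-a[1]-t*ab[1]))
    return np.min(D,0)
for Y in [X[0],np.vstack(X)]:
    best=min((least_squares(f,[.06,.165,s],args=(Y,),loss='soft_l1',f_scale=.002) for s in (.045,.05,.055,.06,.065)),key=lambda r:r.cost); print('hub cx cz shoulder',best.x.round(4),f(best.x,Y).mean())
im,d=load('side0'); P=(cloud('side',d).reshape(-1,3)-np.r_[mu,0])@RS
k=(np.abs(P[:,0]-.06)<.012)&(P[:,1]>-.04)&(P[:,1]<.02)&(P[:,2]>.15); print('rod2',k.sum(),P[k].mean(0))
k=(np.abs(P[:,1]+.08)<.012)&(P[:,0]>-.06)&(P[:,0]<.03)&(P[:,2]>.15); print('rod1',k.sum(),P[k].mean(0))
E
```

```text
ring [ 0.0586 -0.0097  0.1639] [-91.    0.9] 588 0.007217679687286303
side0 169
side10 142
side9 142
side13 0
hub cx cz shoulder [0.0564 0.1651 0.0604] 0.001660181585423409
hub cx cz shoulder [0.0566 0.1651 0.0602] 0.0017310591808524988
rod2 35 [ 0.05488026 -0.00911814  0.16870674]
rod1 76 [-0.01659031 -0.0834031   0.16748998]
```

>>> play_rows:
  steps:
    - {"claw":1,"tx":-0.2,"ty":-0.1,"tz":1,"ax":0,"ay":0,"az":0}
    - {"claw":1,"tx":-0.2,"ty":-0.1,"tz":2,"ax":0,"ay":0,"az":0}
    - {"claw":1,"tx":-0.2,"ty":-0.1,"tz":3,"ax":0,"ay":0,"az":0}
    - {"claw":1,"tx":-0.2,"ty":-0.1,"tz":3.6,"ax":0,"ay":0,"az":0}
    - {"claw":1,"tx":-0.2,"ty":-0.1,"tz":4,"ax":0,"ay":0,"az":0}
    - {"claw":1,"tx":-0.2,"ty":-0.1,"tz":4,"ax":0,"ay":0,"az":0}
    - {"claw":1,"tx":-0.2,"ty":-0.1,"tz":4,"ax":0,"ay":0,"az":0}
    - {"claw":1,"tx":-0.2,"ty":-0.1,"tz":4,"ax":0,"ay":0,"az":0}

```text
time: 16.03
eef_pos: [0.5782, 0.2083, 0.2118]
tcp_rot: [0.706, -0.049, 0.049, -0.705]
contact_force: [-0.1, 0.1, -4.0]
opening: 0.187
```

```bash
python3 - <<'E'
from look import *
from rf import *
im,d,s=look('side15'); snap('top','top15')
v,n,e=fitring(im,d,(255,135,300,175),lo=70,init=(.06,.03,.164)); print('ring',v[:3].round(4),np.degrees(v[3:]).round(1),n,e)
Ms=RS.T@R.from_quat(s['tcp_rot']).as_matrix()
print(W2S(s['eef_pos']),(RS.T@s['contact_force']).round(2),s['wrist_torque'], Ms.round(3).tolist())
a=cv2.resize(im[115:195,235:315],None,fx=7,fy=7,interpolation=cv2.INTER_CUBIC);cv2.imwrite('pics/side15c.png',a)
E
```

```text
t 16.08 [0.5782 0.2082 0.2119] F [-0.   0.6 -3.5] op 16.3 [ 0.18  0.17  1.75 -0.    1.22 -1.25]
ring [0.0568 0.029  0.1643] [-90.5  -0. ] 613 0.004479466314057794
[0.05757092 0.02963297 0.21189733] [-0.12  0.55 -3.49] [-0.05280951 -0.02151791 -0.042124  ] [[1.0, -0.0, 0.004], [-0.004, -0.001, 1.0], [-0.0, -1.0, -0.001]]
```

View pics/side15c.png

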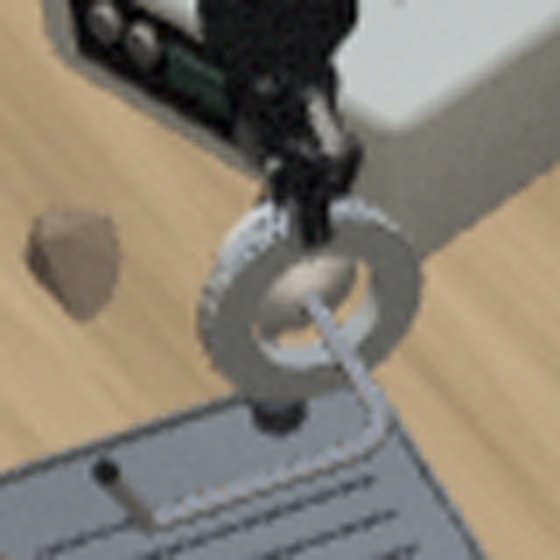

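>>> play_rows:
  steps:
    - {"claw":1,"tx":0,"ty":-0.05,"tz":0.2,"ax":0,"ay":0,"az":0}
    - {"claw":1,"tx":0,"ty":-0.05,"tz":0.4,"ax":0,"ay":0,"az":0}
    - {"claw":1,"tx":0,"ty":-0.05,"tz":0.6,"ax":0,"ay":0,"az":0}
    - {"claw":1,"tx":0,"ty":-0.05,"tz":0.8,"ax":0,"ay":0,"az":0}
    - {"claw":1,"tx":0,"ty":-0.05,"tz":0.8,"ax":0,"ay":0,"az":0}

```text
time: 16.55
eef_pos: [0.5794, 0.2168, 0.2125]
tcp_rot: [0.705, -0.049, 0.049, -0.705]
contact_force: [-0.2, 1.1, -3.6]
opening: 0.194
```

```bash
cat > st.py <<'E'
from geo import *
s=logq();Ms=RS.T@R.from_quat(s['tcp_rot']).as_matrix()
print(round(s['time'],2),'tcpS',W2S(s['eef_pos']).round(4),'F stand',(RS.T@s['contact_force']).round(2),'T',(RS.T@s['wrist_torque']).round(2),'op',round(s['opening']*85.4,1), 'tool z',Ms[:,2].round(3),'tool y',Ms[:,1].round(3))
E
python3 st.py
```

```text
16.55 tcpS [0.0576 0.0383 0.2125] F stand [-0.3   1.06 -3.61] T [ 0.04 -0.01  0.03] op 16.6 tool z [ 0.004  1.    -0.   ] tool y [ 0. -0. -1.]
```

>>> play_rows:
  steps:
    - {"claw":1,"tx":0,"ty":0,"tz":0.1,"ax":0,"ay":0,"az":0}
    - {"claw":1,"tx":0,"ty":0,"tz":0.2,"ax":0,"ay":0,"az":0}
    - {"claw":1,"tx":0,"ty":0,"tz":0.3,"ax":0,"ay":0,"az":0}
    - {"claw":1,"tx":0,"ty":0,"tz":0.4,"ax":0,"ay":0,"az":0}
    - {"claw":1,"tx":0,"ty":0,"tz":0.4,"ax":0,"ay":0,"az":0}

```text
time: 16.97
eef_pos: [0.5799, 0.2206, 0.2125]
tcp_rot: [0.706, -0.049, 0.049, -0.705]
contact_force: [0.6, 0.1, -3.2]
opening: 0.194
```

```bash
python3 st.py
```

```text
16.97 tcpS [0.0576 0.0421 0.2125] F stand [ 0.57  0.15 -3.24] T [ 0.   -0.04  0.04] op 16.6 tool z [ 0.004  1.    -0.   ] tool y [ 0. -0. -1.]
```

>>> play_rows:
  steps:
    - {"claw":1,"tx":0,"ty":0,"tz":0.1,"ax":0,"ay":0,"az":0}
    - {"claw":1,"tx":0,"ty":0,"tz":0.2,"ax":0,"ay":0,"az":0}
    - {"claw":1,"tx":0,"ty":0,"tz":0.3,"ax":0,"ay":0,"az":0}
    - {"claw":1,"tx":0,"ty":0,"tz":0.4,"ax":0,"ay":0,"az":0}
    - {"claw":1,"tx":0,"ty":0,"tz":0.4,"ax":0,"ay":0,"az":0}

```text
time: 17.38
eef_pos: [0.5805, 0.2245, 0.2125]
tcp_rot: [0.706, -0.049, 0.049, -0.705]
contact_force: [0.6, 0.0, -2.3]
opening: 0.188
```

```bash
python3 st.py
```

```text
17.38 tcpS [0.0576 0.0461 0.2125] F stand [ 0.62  0.11 -2.3 ] T [-0.01  0.02  0.03] op 16.0 tool z [ 0.004  1.    -0.   ] tool y [ 0. -0. -1.]
```

>>> play_rows:
  steps:
    - {"claw":1,"tx":0,"ty":0,"tz":0.1,"ax":0,"ay":0,"az":0}
    - {"claw":1,"tx":0,"ty":0,"tz":0.2,"ax":0,"ay":0,"az":0}
    - {"claw":1,"tx":0,"ty":0,"tz":0.3,"ax":0,"ay":0,"az":0}
    - {"claw":1,"tx":0,"ty":0,"tz":0.3,"ax":0,"ay":0,"az":0}

```text
time: 17.72
eef_pos: [0.5809, 0.2275, 0.2125]
tcp_rot: [0.706, -0.049, 0.049, -0.705]
contact_force: [-0.1, -0.3, -4.1]
opening: 0.19
```

```bash
python3 st.py
```

```text
17.72 tcpS [0.0576 0.0491 0.2125] F stand [-0.05 -0.31 -4.06] T [-0.05 -0.01  0.03] op 16.2 tool z [ 0.004  1.    -0.   ] tool y [ 0. -0. -1.]
```

>>> play_rows:
  steps:
    - {"claw":1,"tx":0,"ty":0,"tz":0.1,"ax":0,"ay":0,"az":0}
    - {"claw":1,"tx":0,"ty":0,"tz":0.2,"ax":0,"ay":0,"az":0}
    - {"claw":1,"tx":0,"ty":0,"tz":0.2,"ax":0,"ay":0,"az":0}

```text
time: 17.97
eef_pos: [0.5812, 0.2294, 0.2126]
tcp_rot: [0.706, -0.049, 0.049, -0.705]
contact_force: [0.0, 0.1, -3.5]
opening: 0.189
```

```bash
python3 - <<'E'
import st
from look import *
im,d,s=look('side16')
a=cv2.resize(im[115:195,235:315],None,fx=7,fy=7,interpolation=cv2.INTER_CUBIC);cv2.imwrite('pics/side16c.png',a)
im,d=snap('top','top16'); cv2.imwrite('pics/top16c.png',cv2.resize(im[170:265,210:310],None,fx=6,fy=6,interpolation=cv2.INTER_CUBIC))
E
```

```text
17.97 tcpS [0.0577 0.051  0.2126] F stand [ 0.    0.13 -3.53] T [-0.01  0.05 -0.08] op 16.2 tool z [ 0.004  1.    -0.   ] tool y [ 0. -0. -1.]
t 18.02 [0.5812 0.2294 0.2125] F [ 0.6 -0.1 -3.7] op 16.6 [ 0.21  0.19  1.72 -0.    1.23 -1.22]
```

View pics/side16c.png

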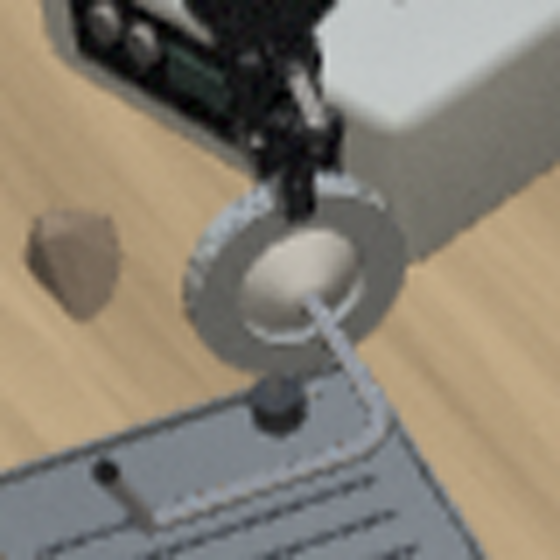

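View pics/top16c.png

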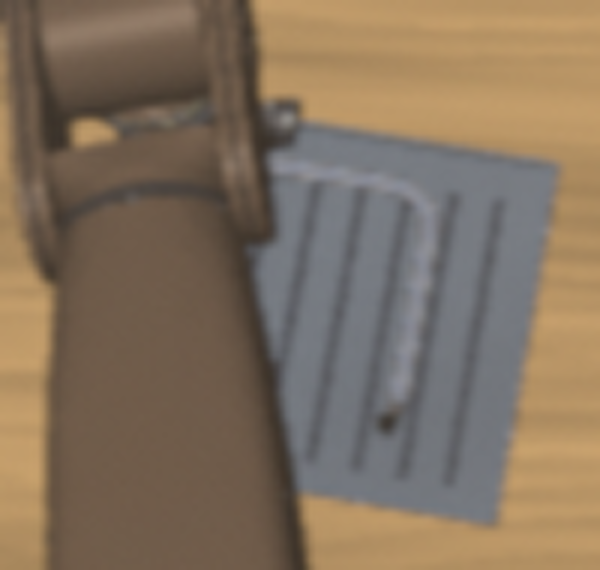

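>>> play_rows:
  steps:
    - {"claw":1,"tx":0,"ty":0,"tz":0.1,"ax":0,"ay":0,"az":0}
    - {"claw":1,"tx":0,"ty":0,"tz":0.2,"ax":0,"ay":0,"az":0}
    - {"claw":1,"tx":0,"ty":0,"tz":0.2,"ax":0,"ay":0,"az":0}

```text
time: 18.32
eef_pos: [0.5814, 0.2304, 0.2126]
tcp_rot: [0.706, -0.049, 0.049, -0.704]
contact_force: [-1.3, -3.2, -3.4]
opening: 0.19
```

```bash
python3 st.py
```

```text
18.32 tcpS [0.0577 0.052  0.2126] F stand [-0.89 -3.36 -3.39] T [-0.75  0.07  0.08] op 16.3 tool z [ 0.003  1.    -0.003] tool y [-0.    -0.003 -1.   ]
```

>>> play_rows:
  steps:
    - {"claw":1,"tx":0,"ty":0,"tz":0.1,"ax":0,"ay":0,"az":0}
    - {"claw":1,"tx":0,"ty":0,"tz":0.1,"ax":0,"ay":0,"az":0}

```text
time: 18.48
eef_pos: [0.5814, 0.2305, 0.2126]
tcp_rot: [0.707, -0.049, 0.048, -0.704]
contact_force: [-0.8, -5.9, -1.6]
opening: 0.185
```

```bash
python3 st.py
```

```text
18.48 tcpS [0.0577 0.0521 0.2126] F stand [-0.05 -5.96 -1.64] T [-1.15  0.1   0.06] op 15.8 tool z [ 0.003  1.    -0.005] tool y [-0.001 -0.005 -1.   ]
```

```bash
python3 - <<'E'
from look import *
from rf import *
im,d,s=look('side17')
for t in ('side15','side16','side17'):
    im,d=load(t)
    # back face plane (normal -y): pts with y lower than
    v,n,e=fitring(im,d,(250,135,300,172),lo=70,init=(.057,.029 if t=='side15' else .051,.165)); print(t,'ring',v[:3].round(4),np.degrees(v[3:]).round(1),n,e)
    P=(cloud('side',d).reshape(-1,3)-np.r_[mu,0])@RS; r=np.hypot(P[:,0]-.0567,P[:,2]-.165); k=(r>.041)&(r<.056)&(np.abs(P[:,1]-.035)<.03)&(P[:,2]<.2); print('face y',k.sum(),np.median(P[k,1]))
E
```

```text
t 18.53 [0.5814 0.2305 0.2126] F [-1.2 -6.8 -2.1] op 16.1 [ 0.22  0.2   1.72 -0.    1.23 -1.21]
side15 ring [0.0568 0.029  0.1644] [89.5  0. ] 611 0.0045090002509778
face y 192 0.02002125110922913
side16 ring [0.058  0.0497 0.1622] [-89.9  -1.4] 637 0.0041049643125651274
face y 178 0.04125457236668627
side17 ring [0.0573 0.0503 0.1624] [90.2  0.4] 642 0.004166107544948864
face y 173 0.041928253908833944
```

>>> play_rows:
  steps:
    - {"claw":1,"tx":0,"ty":0,"tz":0.1,"ax":0,"ay":0,"az":0}
    - {"claw":1,"tx":0,"ty":0,"tz":0.2,"ax":0,"ay":0,"az":0}
    - {"claw":1,"tx":0,"ty":0,"tz":0.2,"ax":0,"ay":0,"az":0}

```text
time: 18.78
eef_pos: [0.5815, 0.2307, 0.2126]
tcp_rot: [0.709, -0.049, 0.048, -0.702]
contact_force: [-2.2, -10.4, -0.7]
opening: 0.189
```

```bash
python3 st.py
```

```text
18.78 tcpS [0.0578 0.0523 0.2126] F stand [ -0.79 -10.61  -0.67] T [-2.01  0.24  0.03] op 16.2 tool z [ 0.003  1.    -0.01 ] tool y [-0.001 -0.01  -1.   ]
```

>>> play_rows:
  steps:
    - {"claw":1,"tx":0,"ty":0.1,"tz":-0.1,"ax":0,"ay":0,"az":0}
    - {"claw":1,"tx":0,"ty":0.1,"tz":-0.1,"ax":0,"ay":0,"az":0}

```text
time: 18.95
eef_pos: [0.5816, 0.2305, 0.212]
tcp_rot: [0.708, -0.049, 0.049, -0.703]
contact_force: [-1.7, -7.7, -0.4]
opening: 0.19
```

```bash
python3 st.py
```

```text
18.95 tcpS [0.058  0.0522 0.212 ] F stand [-0.65 -7.86 -0.42] T [-1.61  0.23  0.05] op 16.3 tool z [ 0.004  1.    -0.007] tool y [-0.001 -0.007 -1.   ]
```

>>> play_rows:
  steps:
    - {"claw":1,"tx":0,"ty":-0.2,"tz":0,"ax":0,"ay":0,"az":0}
    - {"claw":1,"tx":0,"ty":-0.2,"tz":0,"ax":0,"ay":0,"az":0}

```text
time: 19.12
eef_pos: [0.5814, 0.2306, 0.2128]
tcp_rot: [0.708, -0.049, 0.048, -0.703]
contact_force: [-0.3, -8.0, -3.0]
opening: 0.191
```

```bash
python3 st.py
```

```text
19.12 tcpS [0.0577 0.0522 0.2128] F stand [ 0.76 -8.02 -3.04] T [-1.46 -0.03  0.08] op 16.3 tool z [ 0.004  1.    -0.007] tool y [-0.001 -0.007 -1.   ]
```

>>> play_rows:
  steps:
    - {"claw":1,"tx":0,"ty":0.1,"tz":0,"ax":0.6,"ay":0,"az":0}
    - {"claw":1,"tx":0,"ty":0.1,"tz":0,"ax":1.2,"ay":0,"az":0}
    - {"claw":1,"tx":0,"ty":0.1,"tz":0,"ax":1.2,"ay":0,"az":0}

```text
time: 19.37
eef_pos: [0.5815, 0.2303, 0.2125]
tcp_rot: [-0.7, 0.049, -0.049, 0.71]
contact_force: [-1.6, -8.1, -0.0]
opening: 0.19
```

```bash
python3 st.py
```

```text
19.37 tcpS [0.0579 0.052  0.2125] F stand [-0.49 -8.2  -0.04] T [-1.82  0.12  0.14] op 16.2 tool z [0.003 1.    0.014] tool y [-0.001  0.014 -1.   ]
```

```bash
python3 - <<'E'
from look import *
im,d,s=look('side18')
for t in ('side14','side15','side16','side17','side18'):
    im,d=load(t); I=im.astype(int)
    P=(cloud('side',d).reshape(-1,3)-np.r_[mu,0])@RS; y0={'side14':-.0186,'side15':.02}.get(t,.042); r=np.hypot(P[:,0]-.0572,P[:,2]-.164); k=(r>.038)&(r<.057)&(np.abs(P[:,1]-y0)<.006)&(P[:,2]<.205); X=P[k]
    A=np.c_[X[:,0]-.0572,X[:,2]-.164,np.ones(len(X))]; 
    w=np.ones(len(X),bool)
    for _ in range(5):
        c=np.linalg.lstsq(A[w],X[w,1],rcond=None)[0]; rs=X[:,1]-A@c; w=np.abs(rs)<.003
    print(t,len(X),w.sum(),'y0',c[2].round(4),'slope x,z',c[:2].round(3),'sd',rs[w].std().round(4))
im,d=load('side18');a=cv2.resize(im[115:185,235:305],None,fx=8,fy=8,interpolation=cv2.INTER_CUBIC);cv2.imwrite('pics/side18c.png',a)
E
```

```text
t 19.42 [0.5815 0.2303 0.2125] F [-0.7 -8.6 -1.7] op 16.1 [ 0.21  0.19  1.73  0.01  1.22 -1.23]
side14 237 213 y0 -0.0195 slope x,z [-0.003 -0.003] sd 0.0014
side15 252 213 y0 0.02 slope x,z [-0.003  0.   ] sd 0.0015
side16 239 213 y0 0.0412 slope x,z [-0.004 -0.004] sd 0.0015
side17 231 203 y0 0.042 slope x,z [-0.001  0.013] sd 0.0015
side18 246 218 y0 0.0422 slope x,z [ 0.002 -0.001] sd 0.0015
```

View pics/side18c.png

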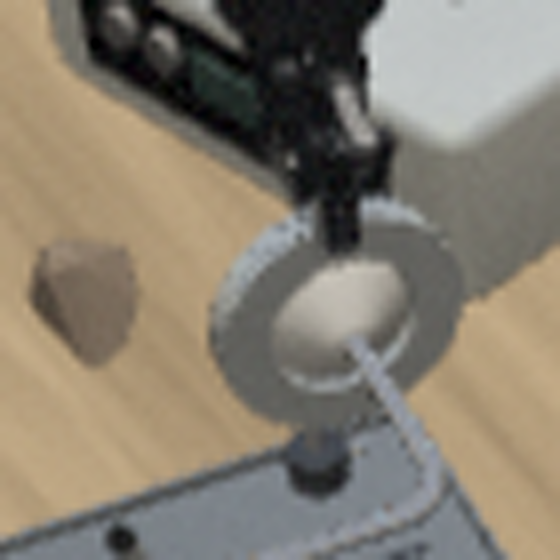

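>>> play_rows:
  steps:
    - {"claw":1,"tx":0,"ty":0,"tz":0.1,"ax":0.5,"ay":0,"az":0}
    - {"claw":1,"tx":0,"ty":0,"tz":0.15,"ax":1,"ay":0,"az":0}
    - {"claw":1,"tx":0,"ty":0,"tz":0.15,"ax":1,"ay":0,"az":0}

```text
time: 19.67
eef_pos: [0.5815, 0.2303, 0.2125]
tcp_rot: [-0.696, 0.048, -0.049, 0.715]
contact_force: [-3.2, -10.6, 0.4]
opening: 0.192
```

```bash
python3 - <<'E'
import st
from look import *
im,d,s=look('side19')
for t in ('side18','side19',):
    im,d=load(t)
    P=(cloud('side',d).reshape(-1,3)-np.r_[mu,0])@RS; y0=.042; r=np.hypot(P[:,0]-.0572,P[:,2]-.164); k=(r>.038)&(r<.057)&(np.abs(P[:,1]-y0)<.006)&(P[:,2]<.205); X=P[k]
    A=np.c_[X[:,0]-.0572,X[:,2]-.164,np.ones(len(X))]; w=np.ones(len(X),bool)
    for _ in range(5):
        c=np.linalg.lstsq(A[w],X[w,1],rcond=None)[0]; rs=X[:,1]-A@c; w=np.abs(rs)<.003
    print(t,len(X),w.sum(),'y0',c[2].round(4),'slope x,z',c[:2].round(3))
E
```

```text
19.67 tcpS [0.0579 0.0519 0.2125] F stand [ -1.79 -10.91   0.41] T [-2.75  0.17  0.14] op 16.4 tool z [0.003 1.    0.027] tool y [-0.001  0.027 -1.   ]
t 19.72 [0.5815 0.2303 0.2125] F [ -2.5 -10.7   0.7] op 16.1 [ 0.2   0.19  1.73  0.03  1.22 -1.24]
side18 246 218 y0 0.0422 slope x,z [ 0.002 -0.001]
side19 231 199 y0 0.0426 slope x,z [ 0.002 -0.007]
```

>>> play_rows:
  steps:
    - {"claw":1,"tx":0,"ty":0,"tz":-0.1,"ax":-0.8,"ay":0,"az":0}
    - {"claw":1,"tx":0,"ty":0,"tz":-0.2,"ax":-1.2,"ay":0,"az":0}
    - {"claw":1,"tx":0,"ty":0,"tz":-0.2,"ax":-1.2,"ay":0,"az":0}

```text
time: 19.97
eef_pos: [0.5815, 0.2303, 0.2125]
tcp_rot: [-0.702, 0.049, -0.049, 0.709]
contact_force: [-1.5, -6.6, -1.7]
opening: 0.191
```

```bash
python3 st.py
```

```text
19.97 tcpS [0.0579 0.052  0.2125] F stand [-0.63 -6.73 -1.74] T [-1.66  0.1   0.07] op 16.3 tool z [0.003 1.    0.011] tool y [-0.     0.011 -1.   ]
```

Release gently (opening in small steps), then rise.

>>> play_rows:
  grip_force: 20
  steps:
    - {"claw":1.8,"tx":0,"ty":0,"tz":-0.1,"ax":0,"ay":0,"az":0}
    - {"claw":2.2,"tx":0,"ty":0,"tz":-0.1,"ax":0,"ay":0,"az":0}
    - {"claw":3,"tx":0,"ty":0,"tz":-0.1,"ax":0,"ay":0,"az":0}
    - {"claw":3.6,"tx":0,"ty":0,"tz":-0.1,"ax":0,"ay":0,"az":0}
    - {"claw":3.6,"tx":0,"ty":-0.5,"tz":-0.1,"ax":0,"ay":0,"az":0}
    - {"claw":3.6,"tx":0,"ty":-2,"tz":-0.1,"ax":0,"ay":0,"az":0}
    - {"claw":3.6,"tx":0,"ty":-4,"tz":-0.1,"ax":0,"ay":0,"az":0}
    - {"claw":3.6,"tx":0,"ty":-4,"tz":-0.1,"ax":0,"ay":0,"az":0}

```text
time: 20.63
eef_pos: [0.5836, 0.2321, 0.258]
tcp_rot: [-0.698, 0.045, -0.052, 0.712]
contact_force: [0.5, -0.4, 1.4]
opening: 0.423
```

```bash
cat > face.py <<'E'
from look import *
def face(t):
    im,d=load(t)
    P=(cloud('side',d).reshape(-1,3)-np.r_[mu,0])@RS; y0=.042; r=np.hypot(P[:,0]-.0572,P[:,2]-.164); k=(r>.038)&(r<.057)&(np.abs(P[:,1]-y0)<.006)&(P[:,2]<.205); X=P[k]
    A=np.c_[X[:,0]-.0572,X[:,2]-.164,np.ones(len(X))]; w=np.ones(len(X),bool)
    for _ in range(5):
        c=np.linalg.lstsq(A[w],X[w,1],rcond=None)[0]; rs=X[:,1]-A@c; w=np.abs(rs)<.003
    print(t,len(X),w.sum(),'y0',c[2].round(4),'slope x,z',c[:2].round(3))
E
python3 - <<'E'
import st
from face import *
im,d,s=look('side20'); face('side20')
a=cv2.resize(im[115:185,235:305],None,fx=8,fy=8,interpolation=cv2.INTER_CUBIC);cv2.imwrite('pics/side20c.png',a)
E
```

```text
20.63 tcpS [0.0597 0.054  0.258 ] F stand [ 0.59 -0.35  1.41] T [-0.02 -0.05  0.05] op 36.2 tool z [0.003 1.    0.021] tool y [ 0.009  0.021 -1.   ]
t 20.68 [0.583  0.2319 0.256 ] F [-0.2  0.2 -0. ] op 35.8 [ 0.21  0.16  1.68  0.02  1.29 -1.23]
side20 245 216 y0 0.0422 slope x,z [ 0.001 -0.002]
```

View pics/side20c.png

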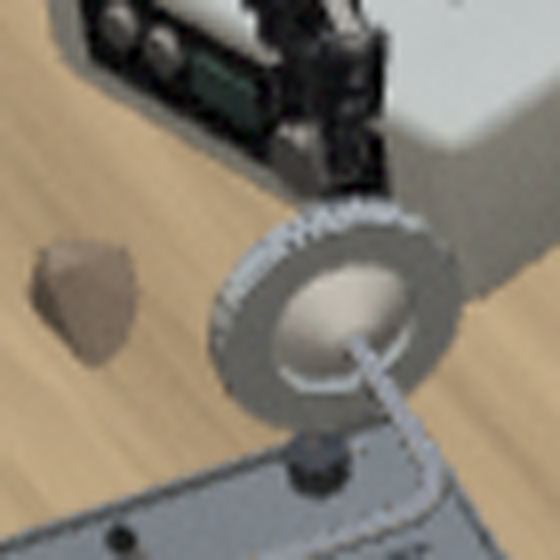

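>>> play_rows:
  steps:
    - {"claw":3.6,"tx":-4,"ty":-4,"tz":0,"ax":0,"ay":0,"az":0}
    - {"claw":3.6,"tx":-8,"ty":-8,"tz":-4,"ax":0,"ay":0,"az":0}
    - {"claw":3.6,"tx":-8,"ty":-10,"tz":-8,"ax":0,"ay":0,"az":0}
    - {"claw":3.6,"tx":-8,"ty":-10,"tz":-12,"ax":0,"ay":0,"az":0}
    - {"claw":3.6,"tx":-8,"ty":-10,"tz":-16,"ax":0,"ay":0,"az":0}
    - {"claw":3.6,"tx":-8,"ty":-10,"tz":-20,"ax":0,"ay":0,"az":0}
    - {"claw":3.6,"tx":-8,"ty":-10,"tz":-24,"ax":0,"ay":0,"az":0}
    - {"claw":3.6,"tx":-8,"ty":-10,"tz":-28,"ax":0,"ay":0,"az":0}
    - {"claw":3.6,"tx":-8,"ty":-10,"tz":-32,"ax":0,"ay":0,"az":0}
    - {"claw":3.6,"tx":-8,"ty":-10,"tz":-36,"ax":0,"ay":0,"az":0}
    - {"claw":3.6,"tx":-8,"ty":-10,"tz":-36,"ax":0,"ay":0,"az":0}
    - {"claw":3.6,"tx":-8,"ty":-10,"tz":-36,"ax":0,"ay":0,"az":0}

```text
time: 21.68
eef_pos: [0.4514, -0.1192, 0.3449]
tcp_rot: [-0.699, 0.051, -0.051, 0.711]
contact_force: [0.6, 0.5, -0.0]
opening: 0.419
```

```bash
python3 - <<'E'
import st
from face import *
im,d,s=look('side21'); face('side21')
im,d=snap('top','top21'); cv2.imwrite('pics/top21c.png',cv2.resize(im[175:260,210:300],None,fx=7,fy=7,interpolation=cv2.INTER_CUBIC))
P=(cloud('top',d).reshape(-1,3)-np.r_[mu,0])@RS
for z0,z1 in ((.213,.235),(.195,.213)):
    k=(np.abs(P[:,0]-.058)<.03)&(P[:,2]>z0)&(P[:,2]<z1)&(P[:,1]>.02)&(P[:,1]<.12); print(z0,k.sum(),np.sort(P[k,1]).round(4))
im0,d0=load('top0'); P=(cloud('top',d0).reshape(-1,3)-np.r_[mu,0])@RS
k=(np.abs(P[:,0]-.058)<.02)&(P[:,2]>.2)&(P[:,1]>.03)&(P[:,1]<.12); print('before z>.2',np.sort(P[k,1]).round(4))
E
```

```text
21.68 tcpS [-0.0241 -0.3119  0.3449] F stand [ 0.56  0.59 -0.04] T [ 0.03 -0.03 -0.01] op 35.7 tool z [0.009 1.    0.017] tool y [-0.001  0.017 -1.   ]
t 21.73 [ 0.4517 -0.1174  0.3451] F [ 0.5  0.2 -0.3] op 35.7 [-0.48 -0.25  1.92  0.02  1.48 -1.91]
side21 131 120 y0 0.0417 slope x,z [-0.004 -0.006]
0.213 88 [0.0449 0.0449 0.045  0.0452 0.0454 0.0457 0.0459 0.046  0.0461 0.0462
 0.0465 0.0466 0.0469 0.0469 0.0474 0.0477 0.0478 0.0482 0.0484 0.0487
 0.0488 0.0488 0.0491 0.0491 0.0493 0.0494 0.0494 0.0498 0.05   0.0503
 0.0503 0.0505 0.0508 0.0515 0.0516 0.0518 0.0521 0.0522 0.0524 0.0524
 0.0533 0.0533 0.0534 0.0534 0.0535 0.0539 0.0539 0.0543 0.0545 0.0547
 0.0549 0.0552 0.0552 0.0557 0.0559 0.0563 0.0563 0.0567 0.057  0.057
 0.0572 0.0575 0.0578 0.058  0.0586 0.0587 0.059  0.059  0.0592 0.0595
 0.0595 0.0597 0.0598 0.0599 0.0601 0.0605 0.0607 0.0609 0.0613 0.0617
 0.0617 0.0618 0.0621 0.0623 0.0624 0.0625 0.0627 0.0632]
0.195 48 [0.0447 0.045  0.0451 0.0456 0.0457 0.0457 0.0458 0.0458 0.0458 0.0458
 0.0458 0.0463 0.0467 0.0468 0.047  0.0516 0.0558 0.0563 0.0618 0.0666
 0.0673 0.0678 0.0679 0.068  0.068  0.0685 0.0689 0.069  0.0691 0.0694
 0.0694 0.0694 0.0699 0.0712 0.0716 0.0729 0.0734 0.0735 0.0757 0.0772
 0.0778 0.0796 0.0797 0.0807 0.0823 0.0833 0.0839 0.0848]
before z>.2 [0.0461 0.0467 0.0522 0.0557 0.0595 0.0597 0.0611 0.0627 0.0628 0.0628
 0.0641 0.0642 0.0648 0.0653 0.0655 0.0656 0.0664 0.0665 0.0674 0.0679
 0.068  0.0683 0.0688 0.0689 0.0692 0.0695 0.0704 0.0707 0.071  0.0718
 0.0763 0.0825 0.0831]
```

View pics/top21c.png

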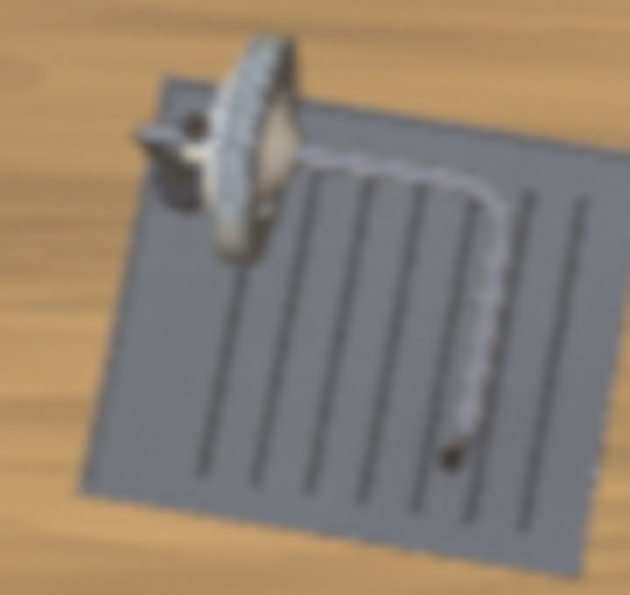

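View pics/side21.png

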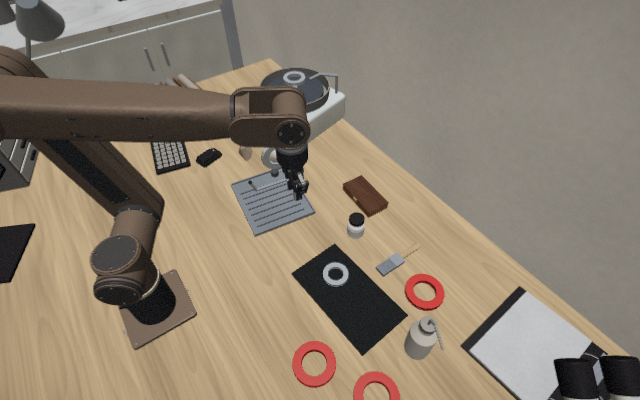

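```bash
python3 - <<'E'
from geo import *
prof=np.array([[-.030,0],[-.030,.012],[-.014,.0335],[0,.0335],[0,.040],[.006,.040]])
def f(v,X):
    cx,cz,ys=v; r=np.hypot(X[:,0]-cx,X[:,2]-cz); y=X[:,1]-ys; D=[]
    for a,b in zip(prof[:-1],prof[1:]):
        ab=b-a; t=np.clip(((y-a[0])*ab[0]+(r-a[1])*ab[1])/(ab@ab),0,1); D.append(np.hypot(y-a[0]-t*ab[0],r-a[1]-t*ab[1]))
    return np.min(D,0)
Y=[]
for t in ('top0','top1','top5'):
    im,d=load(t); I=im.astype(int); P=(cloud('top',d).reshape(-1,3)-np.r_[mu,0])@RS; b=(I.min(2)>110).ravel()
    k=b&(np.abs(P[:,0]-.06)<.045)&(P[:,1]>.03)&(P[:,1]<.069)&(P[:,2]>.13)&(P[:,2]<.21); Y.append(P[k]); print(t,k.sum())
Y=np.vstack(Y[:2])
for s in (.05,.055,.06,.065,.07):
    r=least_squares(f,[.06,.165,s],args=(Y,),loss='soft_l1',f_scale=.002); print(s,r.x.round(4),r.cost,f(r.x,Y).mean())
im,d=load('top21'); P=(cloud('top',d).reshape(-1,3)-np.r_[mu,0])@RS
k=(np.abs(P[:,0]-.058)<.045)&(P[:,2]>.19)&(P[:,1]>.03)&(P[:,1]<.08)
r=np.hypot(P[:,0]-.058,P[:,2]-.1635); k&=(r>.055); X=P[k]
A=np.c_[X[:,0]-.058,np.ones(len(X))]; c=np.linalg.lstsq(A,X[:,1],rcond=None)[0]; print('ring mid y',c[1],'slope',c[0],'extent',np.percentile(X[:,1]-A@c,[2,98]),'back',c[1]+.009)
E
```

```text
top0 177
top1 185
top5 183
0.05 [0.0604 0.1648 0.0637] 0.0007272739315563318 0.0019649896414009695
0.055 [0.0604 0.1648 0.0637] 0.0007272739317116564 0.001964989311667382
0.06 [0.0603 0.1649 0.0638] 0.0007277558163389539 0.001967535301079256
0.065 [0.0603 0.1649 0.0638] 0.0007277558163787846 0.001967535192377155
0.07 [0.0603 0.1649 0.0638] 0.0007277558163802104 0.0019675351890937397
ring mid y 0.05344444850513345 slope -0.004779007442333195 extent [-0.00847629  0.00910097] back 0.06244444850513345
```

```bash
python3 - <<'E'
from geo import *
M=RS@stool(0,(1,0,0)); plan(S2W((.058,-.01,.32)),M)
s=ctrl.get_state(); q,e=ik(S2W((.058,-.01,.16)),M,s['qpos']); print(q.round(2),e)
E
```

```text
t [ 8.03  3.07 29.87] a [-0.8 89.7 -0.9] rows 12.5
[0.12 0.19 1.83 0.   1.12 0.25] 1.0467452611479512e-08
```

>>> play_rows:
  steps:
    - {"claw":5,"tx":8,"ty":2,"tz":30,"ax":-0.8,"ay":89.7,"az":-0.9}
    - {"claw":8.5,"tx":8,"ty":2,"tz":30,"ax":-0.8,"ay":89.7,"az":-0.9}
    - {"claw":8.5,"tx":8,"ty":2,"tz":30,"ax":-0.8,"ay":89.7,"az":-0.9}
    - {"claw":8.5,"tx":8,"ty":2,"tz":30,"ax":-0.8,"ay":89.7,"az":-0.9}
    - {"claw":8.5,"tx":8,"ty":2,"tz":30,"ax":-0.8,"ay":89.7,"az":-0.9}
    - {"claw":8.5,"tx":8,"ty":2,"tz":30,"ax":-0.8,"ay":89.7,"az":-0.9}
    - {"claw":8.5,"tx":8,"ty":2,"tz":30,"ax":-0.8,"ay":89.7,"az":-0.9}
    - {"claw":8.5,"tx":8,"ty":2,"tz":30,"ax":-0.8,"ay":89.7,"az":-0.9}
    - {"claw":8.5,"tx":8,"ty":2,"tz":30,"ax":-0.8,"ay":89.7,"az":-0.9}
    - {"claw":8.5,"tx":8,"ty":2,"tz":30,"ax":-0.8,"ay":89.7,"az":-0.9}
    - {"claw":8.5,"tx":8,"ty":2,"tz":30,"ax":-0.8,"ay":89.7,"az":-0.9}
    - {"claw":8.5,"tx":8,"ty":2,"tz":30,"ax":-0.8,"ay":89.7,"az":-0.9}

```text
time: 22.78
eef_pos: [0.5721, 0.1734, 0.3305]
tcp_rot: [-0.509, 0.49, -0.491, 0.51]
contact_force: [-0.2, -0.8, 0.0]
opening: 0.992
```

```bash
python3 - <<'E'
import st
from geo import *
M=RS@stool(0,(1,0,0)); plan(S2W((.058,-.01,.16)),M)
E
```

```text
22.78 tcpS [ 0.0561 -0.0057  0.3305] F stand [-0.07 -0.83  0.02] T [ 0.01 -0.05  0.04] op 84.7 tool z [0.985 0.172 0.001] tool y [ 0.001  0.    -1.   ]
t [ 0.45 17.05  0.09] a [-0.1  9.9 -0. ] rows 4.1
```

>>> play_rows:
  steps:
    - {"claw":8.5,"tx":0.4,"ty":2,"tz":0.2,"ax":0,"ay":5,"az":0}
    - {"claw":8.5,"tx":0.4,"ty":5,"tz":0.2,"ax":0,"ay":10,"az":0}
    - {"claw":8.5,"tx":0.4,"ty":8,"tz":0.2,"ax":0,"ay":10,"az":0}
    - {"claw":8.5,"tx":0.4,"ty":11,"tz":0.2,"ax":0,"ay":10,"az":0}
    - {"claw":8.5,"tx":0.4,"ty":14,"tz":0.2,"ax":0,"ay":10,"az":0}
    - {"claw":8.5,"tx":0.4,"ty":17,"tz":0.2,"ax":0,"ay":10,"az":0}
    - {"claw":8.5,"tx":0.4,"ty":17,"tz":0.2,"ax":0,"ay":10,"az":0}
    - {"claw":8.5,"tx":0.4,"ty":17,"tz":0.2,"ax":0,"ay":10,"az":0}

```text
time: 23.45
eef_pos: [0.5735, 0.1679, 0.1593]
tcp_rot: [-0.467, 0.532, -0.531, 0.465]
contact_force: [0.5, -0.1, 0.0]
opening: 1.0
```

```bash
python3 - <<'E'
import st
from face import *
im,d,s=look('side22'); face('side22')
a=cv2.resize(im[105:195,230:320],None,fx=6,fy=6,interpolation=cv2.INTER_CUBIC);cv2.imwrite('pics/side22c.png',a)
E
```

```text
23.45 tcpS [ 0.0584 -0.011   0.1593] F stand [ 0.51 -0.06  0.01] T [-0.01 -0.01 -0.02] op 85.4 tool z [ 1.     0.003 -0.002] tool y [-0.002 -0.001 -1.   ]
t 23.5 [0.5754 0.1678 0.162 ] F [-0.3 -0.   0.4] op 85.3 [ 0.11  0.19  1.83 -0.    1.12  0.25]
side22 116 104 y0 0.0426 slope x,z [-0.022  0.013]
```

View pics/side22c.png

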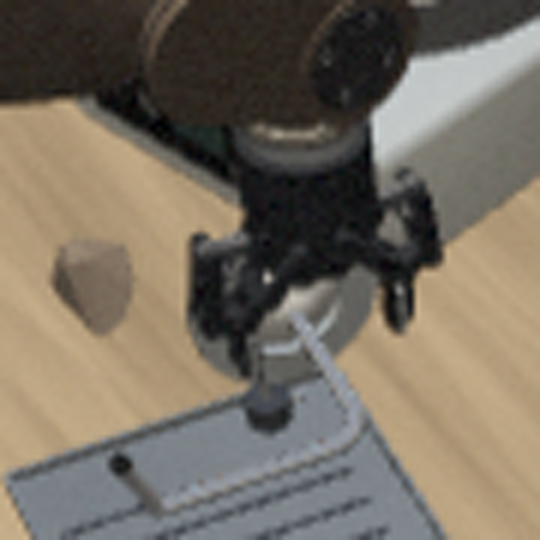

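>>> play_rows:
  steps:
    - {"claw":8.5,"tx":-1,"ty":0,"tz":-0.1,"ax":0,"ay":0,"az":0}
    - {"claw":8.5,"tx":-2,"ty":0,"tz":-0.1,"ax":0,"ay":0,"az":0}
    - {"claw":8.5,"tx":-3,"ty":0,"tz":-0.1,"ax":0,"ay":0,"az":0}
    - {"claw":8.5,"tx":-3.5,"ty":0,"tz":-0.1,"ax":0,"ay":0,"az":0}
    - {"claw":8.5,"tx":-3.5,"ty":0,"tz":-0.1,"ax":0,"ay":0,"az":0}

```text
time: 23.92
eef_pos: [0.5797, 0.2029, 0.1624]
tcp_rot: [0.465, -0.531, 0.533, -0.467]
contact_force: [0.7, -0.4, 1.0]
opening: 0.998
```

```bash
python3 st.py
```

```text
23.92 tcpS [0.0597 0.0245 0.1624] F stand [ 0.72 -0.27  1.01] T [-0.05 -0.03  0.03] op 85.2 tool z [1.    0.002 0.004] tool y [ 0.004  0.001 -1.   ]
```

>>> play_rows:
  steps:
    - {"claw":8.5,"tx":-0.2,"ty":0,"tz":0,"ax":0,"ay":0,"az":0}
    - {"claw":8.5,"tx":-0.4,"ty":0,"tz":0,"ax":0,"ay":0,"az":0}
    - {"claw":8.5,"tx":-0.5,"ty":0,"tz":0,"ax":0,"ay":0,"az":0}
    - {"claw":8.5,"tx":-0.5,"ty":0,"tz":0,"ax":0,"ay":0,"az":0}

```text
time: 24.25
eef_pos: [0.5798, 0.2061, 0.1612]
tcp_rot: [0.465, -0.532, 0.533, -0.466]
contact_force: [0.6, -0.1, 0.3]
opening: 0.996
```

```bash
python3 st.py
```

```text
24.25 tcpS [0.0595 0.0277 0.1612] F stand [ 0.63 -0.06  0.34] T [-0.01 -0.05 -0.  ] op 85.1 tool z [1.    0.    0.002] tool y [ 0.002 -0.    -1.   ]
```

>>> play_rows:
  steps:
    - {"claw":8.5,"tx":-0.1,"ty":0,"tz":-0.1,"ax":0,"ay":0,"az":0}
    - {"claw":8.5,"tx":-0.2,"ty":0,"tz":-0.15,"ax":0,"ay":0,"az":0}
    - {"claw":8.5,"tx":-0.3,"ty":0,"tz":-0.15,"ax":0,"ay":0,"az":0}
    - {"claw":8.5,"tx":-0.3,"ty":0,"tz":-0.15,"ax":0,"ay":0,"az":0}

```text
time: 24.58
eef_pos: [0.5788, 0.2094, 0.1614]
tcp_rot: [0.465, -0.532, 0.533, -0.466]
contact_force: [-0.2, -0.8, 0.0]
opening: 0.995
```

```bash
python3 st.py
```

```text
24.58 tcpS [0.0579 0.0308 0.1614] F stand [-0.06 -0.83  0.05] T [ 0.03  0.01 -0.03] op 85.0 tool z [1.    0.    0.002] tool y [ 0.002  0.    -1.   ]
```

>>> play_rows:
  steps:
    - {"claw":8.5,"tx":-0.1,"ty":0,"tz":0,"ax":0,"ay":0,"az":0}
    - {"claw":8.5,"tx":-0.2,"ty":0,"tz":0,"ax":0,"ay":0,"az":0}
    - {"claw":8.5,"tx":-0.2,"ty":0,"tz":0,"ax":0,"ay":0,"az":0}

```text
time: 24.83
eef_pos: [0.5789, 0.2103, 0.1614]
tcp_rot: [0.466, -0.531, 0.533, -0.465]
contact_force: [-1.4, -4.8, 0.6]
opening: 0.996
```

```bash
python3 st.py
```

```text
24.83 tcpS [0.058  0.0318 0.1614] F stand [-0.73 -4.96  0.65] T [-0.66  0.09 -0.06] op 85.1 tool z [1.    0.001 0.002] tool y [ 0.002 -0.002 -1.   ]
```

>>> play_rows:
  steps:
    - {"claw":8.5,"tx":-0.1,"ty":0,"tz":0,"ax":0,"ay":0,"az":0}
    - {"claw":8.5,"tx":-0.2,"ty":0,"tz":0,"ax":0,"ay":0,"az":0}
    - {"claw":8.5,"tx":-0.2,"ty":0,"tz":0,"ax":0,"ay":0,"az":0}

```text
time: 25.08
eef_pos: [0.5789, 0.2103, 0.1615]
tcp_rot: [0.467, -0.531, 0.534, -0.464]
contact_force: [-3.6, -9.5, 4.0]
opening: 0.995
```

```bash
python3 st.py
```

```text
25.08 tcpS [0.058  0.0318 0.1615] F stand [-2.33 -9.93  3.95] T [-1.53  0.15 -0.15] op 84.9 tool z [1.    0.    0.001] tool y [ 0.001 -0.007 -1.   ]
```

>>> play_rows:
  steps:
    - {"claw":8.5,"tx":0.5,"ty":0,"tz":0,"ax":0,"ay":0,"az":0}
    - {"claw":8.5,"tx":2,"ty":0,"tz":0,"ax":0,"ay":0,"az":0}
    - {"claw":8.5,"tx":4,"ty":0,"tz":0,"ax":0,"ay":0,"az":0}
    - {"claw":8.5,"tx":4.5,"ty":0,"tz":0,"ax":0,"ay":0,"az":0}
    - {"claw":8.5,"tx":4.5,"ty":-4,"tz":0,"ax":0,"ay":0,"az":0}
    - {"claw":8.5,"tx":4.5,"ty":-8,"tz":0,"ax":0,"ay":0,"az":0}
    - {"claw":8.5,"tx":4.5,"ty":-12,"tz":0,"ax":0,"ay":0,"az":0}
    - {"claw":8.5,"tx":5,"ty":-16,"tz":0,"ax":0,"ay":0,"az":0}
    - {"claw":8.5,"tx":9,"ty":-17,"tz":0,"ax":0,"ay":0,"az":0}
    - {"claw":8.5,"tx":13,"ty":-17,"tz":0,"ax":0,"ay":0,"az":0}
    - {"claw":8.5,"tx":17,"ty":-17,"tz":0,"ax":0,"ay":0,"az":0}
    - {"claw":8.5,"tx":21,"ty":-17,"tz":0,"ax":0,"ay":0,"az":0}

```text
time: 26.08
eef_pos: [0.5505, 0.0042, 0.3321]
tcp_rot: [0.464, -0.531, 0.533, -0.467]
contact_force: [1.8, -0.6, -0.0]
opening: 0.998
```

>>> play_rows:
  steps:
    - {"claw":8.5,"tx":4,"ty":0,"tz":0,"ax":0,"ay":0,"az":0}
    - {"claw":8.5,"tx":8,"ty":0,"tz":0,"ax":0,"ay":0,"az":0}
    - {"claw":8.5,"tx":12,"ty":0,"tz":0,"ax":0,"ay":0,"az":0}
    - {"claw":8.5,"tx":15,"ty":0,"tz":0,"ax":0,"ay":0,"az":0}
    - {"claw":8.5,"tx":15,"ty":0,"tz":0,"ax":0,"ay":0,"az":0}
    - {"claw":8.5,"tx":15,"ty":0,"tz":0,"ax":0,"ay":0,"az":0}

```text
time: 26.58
eef_pos: [0.5305, -0.1447, 0.3312]
tcp_rot: [0.463, -0.533, 0.534, -0.465]
contact_force: [0.1, 0.6, -0.4]
opening: 0.998
```

```bash
python3 - <<'E'
import st
from face import *
im,d,s=look('side23'); face('side23'); snap('top','top23')
im2,_=load('top23')
a=cv2.resize(im[115:195,225:315],None,fx=5,fy=5,interpolation=cv2.INTER_CUBIC);b=cv2.resize(im2[175:255,210:270],None,fx=5,fy=5,interpolation=cv2.INTER_CUBIC); cv2.imwrite('pics/fin.png',np.hstack([a,b]))
E
```

```text
26.58 tcpS [ 0.0576 -0.3265  0.3312] F stand [ 0.06  0.59 -0.37] T [0.01 0.   0.06] op 85.2 tool z [ 1.    -0.003  0.003] tool y [ 0.003  0.001 -1.   ]
t 26.63 [ 0.5307 -0.1435  0.3313] F [ 0.5  0.5 -0.6] op 84.9 [-0.45 -0.05  1.77  0.    1.43 -0.31]
side23 246 218 y0 0.0421 slope x,z [-0.004 -0.012]
```

View pics/fin.png

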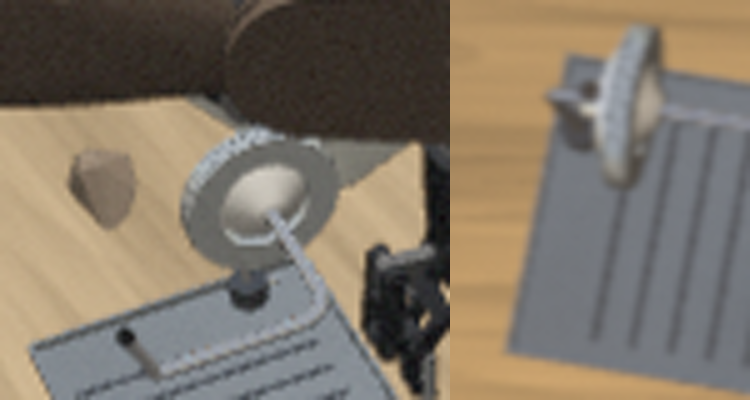

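View pics/top23.png

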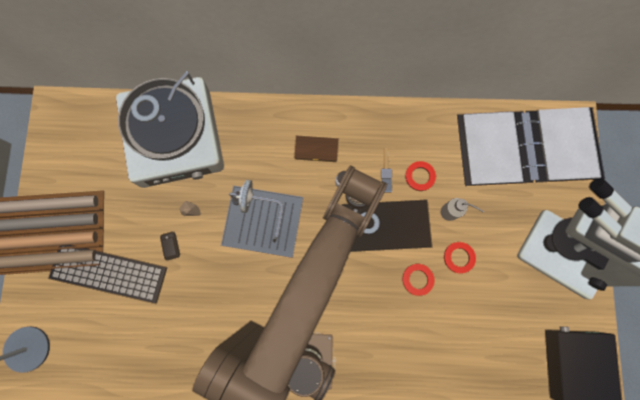

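```bash
python3 - <<'E'
from face import *
for i in range(6):
    snap('side',f'r{i}'); face(f'r{i}')
E
```

```text
r0 245 214 y0 0.0421 slope x,z [-0.011 -0.006]
r1 241 210 y0 0.042 slope x,z [-0.008 -0.004]
r2 245 198 y0 0.0423 slope x,z [0.003 0.001]
r3 251 221 y0 0.0422 slope x,z [0.001 0.012]
r4 243 208 y0 0.042 slope x,z [-0.003 -0.002]
r5 243 221 y0 0.0419 slope x,z [0.004 0.002]
```

Averaged over these frames the ring is square to the rod (mean slope about 0) and its face stays steady at 42.1 mm. I'm handing in.

```bash
python3 -c "
from plant import ctrl
print(ctrl.get_state()['time']); print(ctrl.sign_off())"
```

```text
26.9833
the job is handed in; nothing more can be done
None
```

The large ring is on the stop hub, and as far as my checks show it sits fully home against the shoulder. I handed in at about 27 s of the 61 s allowed.

**What I did:** I took the ring from the mat, put it over the upturned end and let go. It hung by itself on the first level run. I then took it by its upper rim, led it round the bend and slid it onto the hub. After letting go I pushed it once more with both open fingers, one on each side of the rod, and withdrew the arm.

**Last checks:**
- **Hard stop:** in both pushes the ring stopped dead. The tool moved less than 0.5 mm as the push rose to about 10 N, twice the catch's 5 N.
- **Position:** after release the ring face stayed at stand y 42.1 mm (±0.2 mm between frames) and square to the rod on average.
- **Other objects:** nothing else looked moved in the last top view, though the arm covered the powder jar and part of the small ring there.

**Where the cameras disagree:** the side camera puts the ring's back face and the shoulder both at about 60 mm, so no gap. The top camera suggests a gap of about 1.3 mm, which is within calibration and depth noise. I could not read the catch directly, so "fully home" rests on the hard stop and the side camera.

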